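Set a proximity sensor's air gap with the right hanging gauge

ROBOT

A 6-joint arm with a two-finger parallel gripper is mounted at the origin on a cart in front of the work surface, level with it; the furniture and walls round the work are solid. World frame = base frame: x ahead of the robot, y to its left, z up, the work surface at z = 0. Lengths are in m, angles in degrees, forces in N, time in s.
With the tool pointing down it reaches from about 0.4 to 0.825 m from the base axis. Payload 7 kg.
Tool frame: the origin (TCP) lies between the finger pads; the fingertips stand 11 mm ahead of it and the grasp point (between the pads) lies 8 mm behind it; z points along the fingers, y is the direction in which the jaws open and shut (so a half turn about z gives the same grasp; the last joint's range is limited). The gripper opens to 88 mm and grips with 3 to 60 N. Pads are 19 mm wide; open, the fingers measure 130 mm over their backs; the gripper's body (78 mm by 193 mm) begins 47 mm behind the grasp point.
Start: joints at [89.387, 20.546, 0.682, 0, -70.136, -16.507], TCP at [0.199, 0.645, 0.216] pointing down, gripper open.
Joint ranges: [-176.03, 176.03], [-82.01, 121.73], [-58.28, 71.71], [-173.87, 95.51], [-174.79, -0.11], [-173.66, 173.66]. Speed limits (degrees/s): [136.94, 136.94, 172.46, 180, 180, 180].

INTERFACE

Orientations are given as [roll, pitch, yaw] about the fixed x, y, z axes, in that order (R = Rz(yaw) Ry(pitch) Rx(roll)).
In Python, from plant import r gives the robot as it stands.
- The arm moves only by the shell command python3 -m inch 'ROWS' [OPENING] [FORCE]. ROWS is JSON, a list of rows, each an object of numbers: "x", "y", "z": the shift along the tool's x, y, z as a fraction of full scale; "yaw": the turn about the tool's z as a fraction of full scale. In form: [{"x": .., "y": .., "z": .., "yaw": ..}, ...]. A call has 1 to 5 rows; each row shifts and turns the pose as measured when the row begins, along the tool's axes as they then stand; what a row does not reach is not made up. Full scale, the value 1, is 0.025 m for a shift and 4 degrees for a turn. A row lasts 1/12 s, in which the tool goes at most 41.7 mm and 7.16 degrees, less where a joint would pass 70% of its speed; a pose out of reach is approached as far as the arm can. A call with a number of a shift or a turn outside -1 to 1 is refused whole. A call with a gripper value outside its range is refused whole. OPENING is the opening, from -1 (shut) to 1 (fully open), set as the call begins (- or left out, the last holds). The fingers move at their own pace and stop on an object; FORCE is the grip in N (left out, the last holds). Time passes only in rows, so rows that do not move let the fingers close. It gives the time, the measured TCP pose, the force and the opening at its end, in the units of the state.
- r.get_state(): the state, without advancing time (a new reading comes with each control period).
- r.capture(name): name is "side" or "top"; returns (picture, depth): 420x560x3 uint8, red, green, blue; 420x560 float32, m along the optical axis (not along the pixel's ray), 0 where there is no reading.
- r.camera_info(name): a dict with "mtx" (3x3 intrinsics, pixels), "pose" (4x4, takes a point from camera to world coordinates). Camera axes: x right, y down, z forward; pixel columns grow to the right and rows downward; lengths in m; the calibration is good to about 2 mm. A picture is of the moment at which its call begins. camera_info takes no time and is no camera call.
- r.close_job(): hands the job in, once; it reports no verdict.
The state is a dict: "time_s": time; "joints": joint angles; "qd": joint speeds; "joint_torque": joint torques, N m; "tcp_pos": TCP position; "eef_rot": TCP orientation; "contact_force": force on the tool from outside, world axes, zero at the start; "moment": the same for the moment, N m; "gripper_width": finger opening in m.
Only numpy, scipy, OpenCV 4.12 (cv2) and the standard library are available. Lean on these libraries where they do the work, as an engineer would, in place of code of your own. Each camera call takes 0.05 s, during which the arm holds its last target. There are 200 camera calls.

TASK

Set the sensor's air gap on the aluminium jig for whichever target block stands opposite the sensor: yellow gauge for brass, blue gauge for dark steel. Hang that gauge fully down over the target's top edge with its blade in the gap (slide the sensor back first if the gap is too narrow), then slide the sensor up gently until it pinches the blade against the target's round disc. Take the gauge out without shifting the sensor and hang it back on the wooden rack; leave the other gauge hanging and the other tools on the bench where they are.

Things in the scene. Friction and masses are not known exactly. Their poses are not given: they have to be found in the camera images.
- jig: aluminium base plate 116 (x) x 236 (y) x 12 mm, fixed for the episode; origin under its centre, z up. Along its y axis, from -y to +y: the spare target block (parked, centre y = -94), the working target block (centre y = -40, its face at y = -20, with a round disc standing out from it), the air gap, the sensor on its slide. Tops of both blocks are 74 above the bench
- gap_top (a point): point on the jig at the top edge of the working target's face (x = 0, y = -20, z = 74 mm in the jig's frame); axes as the jig's, +y points from the target face to the sensor. A gauge hanging fully home has its axes along these and its origin 2 to 10 mm along +y from here, where its blade rests on the disc
- work_seat (a point): point on the plate (z = 12 mm) under the centre of the working target block; the target whose origin is here is the one to set for
- target_brass: yellow brass target block 50 (x) x 40 (y) x 62 mm with a low screw foot either side (84 mm over the feet, 8 high). On its +y face sits a round disc, 30 mm diameter, level with the sensor; its front stands 2 to 10 mm out from the block, differently each time and not measured: the gauge blade must rest on it. Origin under the block's centre; fixed, at work_seat or parked
- target_steel: dark steel target block, same shape, disc and origin as the brass one; fixed, either at work_seat or parked
- sensor_slide (a joint): distance in m from the plane of the working block's face to the sensor's face, 0 to 0.045 (so the air gap plus the disc's unknown stand-out); grows as the carriage moves along the jig's +y. A friction slide of about 2.5 N that stays where it is pushed
- sensor_face (a point): cylindrical M30 sensor, 30 mm diameter, lying along y on the carriage; this point is the centre of its blue face, 48 mm above the bench; with nuts 39 mm diameter, its top is at 68. Blue face, threaded barrel to 54 mm behind the face, black connector to 66
- thumb_plate (a point): centre of the top edge of the carriage's thumb plate (108 mm above the bench): an upright aluminium plate with a red top, 44 mm wide (x), 8 thick (y), 74 mm behind the sensor's face. Push it on either broad face, above 72 mm to clear the sensor, to move the carriage
- gauge_yellow: loose L-shaped gauge for brass, yellow handle. Origin at the inner corner of blade and flange, z up (mm): steel blade 36 wide (x), 6 thick (y 0 to +6), z 0 to -44; flange 40 wide, y -38 to 0, z 0 to 6; upright handle 24 (x) x 14 (y), centred at y = -24, z 6 to 43. About 100 g; stands by itself with its flange on a block or the rack's bar
- gauge_blue: loose setting gauge for the dark steel target, blue handle, same shape and origin but the blade is 10 mm thick (y = 0 to +10)
- gauge_rack: wooden rack with a bar on two posts, fixed for the episode; bar 160 long (x), from y = -40 to y = 0, top at z = 58 mm; foot 164 x 88 x 8 mm. Origin on the bench under the middle of the bar's +y edge. The gauges hang on the bar at x = -40 and x = +40, which one where varies, axes as the rack's (blades down its +y face)
- tape_roll: bystander: amber tape roll, 68 mm diameter, 12 high, origin under its centre
- calliper: bystander: calliper, 190 x 68 x 14 mm, origin under its centre
- driver: bystander: blue screwdriver, 135 mm long, lying; origin under its middle
- gauge_tester: the room's small display panel (about 100 x 135 mm) on a post, hanging over the far side of the jig; the panel spans x 0.60 to 0.67, y 0.20 to 0.34, z 0.45 to 0.55 m in the world: keep the wrist and elbow below or in front of it. Origin at its foot
- charger: bystander: white cube charger, 45 mm, origin under its centre

How it is judged (in metres and radians):
On the way:
1. the gauge that belongs to the working target hangs fully home in the gap and the sensor bears on its blade, pinching it against the target (((horizontal distance between target_brass and work_seat below 0.02 m and z of gauge_yellow in the frame of gap_top between -0.003 and 0.003 m and x of gauge_yellow in the frame of gap_top between -0.012 and 0.012 m and y of gauge_yellow in the frame of gap_top between -0.001 and 0.014 m and angle between gauge_yellow's own z axis and vertical below 0.08 rad and angle between the y axis of gauge_yellow and the y axis of jig, either way round below 0.12 rad and contact force between gauge_yellow and sensor_slide above 1 N and contact force between gauge_yellow and target_brass above 1 N) or (horizontal distance between target_steel and work_seat below 0.02 m and z of gauge_blue in the frame of gap_top between -0.003 and 0.003 m and x of gauge_blue in the frame of gap_top between -0.012 and 0.012 m and y of gauge_blue in the frame of gap_top between -0.001 and 0.014 m and angle between gauge_blue's own z axis and vertical below 0.08 rad and angle between the y axis of gauge_blue and the y axis of jig, either way round below 0.12 rad and contact force between gauge_blue and sensor_slide above 1 N and contact force between gauge_blue and target_steel above 1 N))), for 0.1 s.
At the end, for the whole second after the job is handed in: the air gap between sensor face and disc equals the right gauge's blade (6 mm with the brass target, 10 mm with the steel one) within 1 mm; both gauges hang upright on the rack's bar (flange on the bar within 5 mm in height, blade within 15 mm of its face), at rest (((horizontal distance between target_brass and work_seat below 0.02 m and distance between sensor_face and disc_brass_c0 between 0.007 and 0.009 m) or (horizontal distance between target_steel and work_seat below 0.02 m and distance between sensor_face and disc_steel_c0 between 0.011 and 0.013 m)) and z of gauge_yellow in the frame of gauge_rack between 0.054 and 0.063 m and x of gauge_yellow in the frame of gauge_rack between -0.075 and 0.075 m and y of gauge_yellow in the frame of gauge_rack between -0.004 and 0.015 m and angle between each of gauge_yellow, gauge_blue's own z axis and vertical below 0.12 rad and linear speed of each of gauge_yellow, gauge_blue below 0.02 m/s and z of gauge_blue in the frame of gauge_rack between 0.054 and 0.063 m and x of gauge_blue in the frame of gauge_rack between -0.075 and 0.075 m and y of gauge_blue in the frame of gauge_rack between -0.004 and 0.015 m); the robot touches nothing.
It fails at once if the sensor's face was pressed with more than 15 N (contact force between any of gauge_yellow, gauge_blue and sensor_slide above 15 N).
It fails at once if the gauge that does not belong to the working target was shifted by more than 30 mm ((horizontal distance between target_brass and work_seat below 0.02 m and distance of gauge_blue from where it was at the start of the episode above 0.03 m) or (horizontal distance between target_steel and work_seat below 0.02 m and distance of gauge_yellow from where it was at the start of the episode above 0.03 m)).
It fails at once if a bystander was shifted by more than 30 mm (distance of any of tape_roll, calliper, driver, charger from where it was at the start of the episode above 0.03 m).
It also fails if it takes over 72 s, if anything falls off the work surface, if the arm or the gripper's body presses on something with over 40 N, if the wrist force passes 120 N, or if a joint passes its speed limit or range.

## Working session

There is one attempt and no reset: what is moved stays moved. The work goes in short steps, Python scripts to look and compute and a shell command to move; the robot and the scene stay as the last step left them, time stands still between calls to the robot, and variables do not carry over. Pictures are saved under pics/ and viewed, about 8 in all and at most 12, crops included, and the job is handed in when it is done.

```bash
ls; mkdir -p pics; python3 - <<'E'
from plant import r
import cv2,numpy as np
np.set_printoptions(precision=4,suppress=True)
for n in("side","top"):
    p,d=r.capture(n); cv2.imwrite(f"pics/{n}0.png",p[:,:,::-1]); np.savez(f"{n}0.npz",p=p,d=d)
    i=r.camera_info(n); print(n,i)
print(r.get_state())
E
```

```text
pics
side {'mtx': array([[441.6972,   0.    , 278.5903],
       [  0.    , 441.6972, 211.5132],
       [  0.    ,   0.    ,   1.    ]]), 'pose': array([[-0.9379, -0.1616,  0.307 ,  0.1415],
       [-0.3469,  0.4306, -0.8332,  1.2498],
       [ 0.0024, -0.888 , -0.4599,  0.7282],
       [ 0.    ,  0.    ,  0.    ,  1.    ]])}
top {'mtx': array([[457.2456,   0.    , 284.3877],
       [  0.    , 457.2456, 214.0088],
       [  0.    ,   0.    ,   1.    ]]), 'pose': array([[-0.0142, -0.9956,  0.0929,  0.4041],
       [-0.9998,  0.0132, -0.0121,  0.1459],
       [ 0.0109, -0.093 , -0.9956,  1.5452],
       [ 0.    ,  0.    ,  0.    ,  1.    ]])}
{'time_s': 0.1, 'joints': array([ 89.3872,  20.5878,   0.6371,  -0.016 , -70.1361, -16.5065]), 'qd': array([ 0.1088, -0.0259,  0.0768,  0.0231, -0.1886, -0.0394]), 'joint_torque': array([ -0.0006, -58.4163,  29.3752,   7.0157,   0.0102,  -0.    ]), 'tcp_pos': array([0.1986, 0.6446, 0.2155]), 'eef_rot': array([179.9125,  -0.0102, -17.1248]), 'contact_force': array([ 0.0219,  0.4106, -0.5107]), 'moment': array([0.0161, 0.0221, 0.0053]), 'gripper_width': 0.0877283981589564}
```

View pics/top0.png

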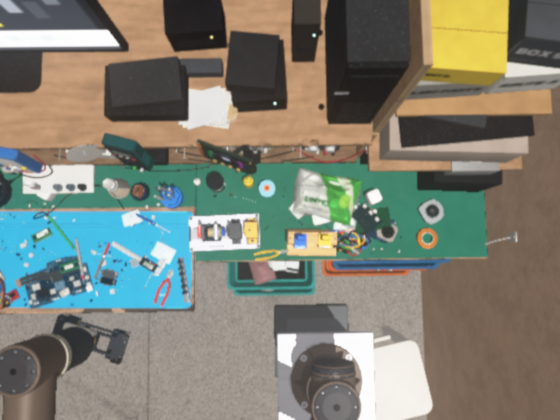

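View pics/side0.png

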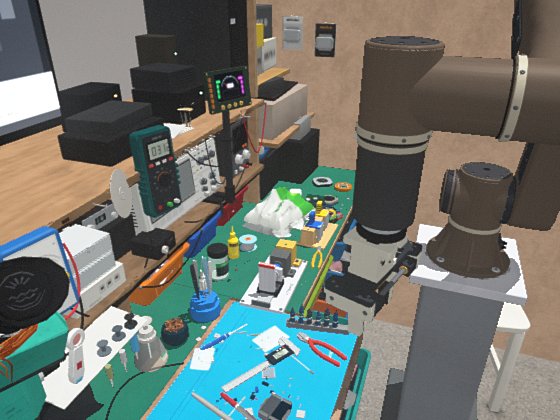

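```bash
cat > h.py <<'E'
import numpy as np,cv2
from plant import r
np.set_printoptions(precision=4,suppress=True)
def pts(n,d):
    i=r.camera_info(n);K,T=i["mtx"],i["pose"]
    v,u=np.mgrid[:d.shape[0],:d.shape[1]]
    c=np.stack([(u-K[0,2])/K[0,0]*d,(v-K[1,2])/K[1,1]*d,d],-1)
    return c@T[:3,:3].T+T[:3,3]
def ray(n,u,v,z):
    i=r.camera_info(n);K,T=i["mtx"],i["pose"]
    q=T[:3,:3]@np.array([(u-K[0,2])/K[0,0],(v-K[1,2])/K[1,1],1.]);o=T[:3,3]
    return o+q*(z-o[2])/q[2]
def proj(n,P):
    i=r.camera_info(n);K,T=i["mtx"],i["pose"]
    c=(np.asarray(P)-T[:3,3])@T[:3,:3]
    return (c@K.T)[...,:2]/c[...,2:]
def crop(p,u0,v0,u1,v1,s,f):
    cv2.imwrite(f,cv2.resize(p[v0:v1,u0:u1,::-1],None,fx=s,fy=s,interpolation=cv2.INTER_CUBIC))
E
python3 - <<'E'
from h import *
t=np.load("top0.npz");s=np.load("side0.npz")
a=t["p"][200:270,180:380][:,:,::-1];b=s["p"][185:325,235:375][:,:,::-1]
a=cv2.resize(a,(800,280),interpolation=cv2.INTER_CUBIC);b=cv2.resize(b,(320,320),interpolation=cv2.INTER_CUBIC)
c=np.zeros((600,800,3),np.uint8);c[:280]=a;c[280:,:320]=b
P=pts("top",t["d"])
h=np.clip(P[200:270,180:380,2]/0.12*255,0,255).astype(np.uint8)
c[280:448,320:]=cv2.resize(cv2.applyColorMap(h,cv2.COLORMAP_JET),(480,168),interpolation=0)
cv2.imwrite("pics/c.png",c)
hsv=cv2.cvtColor(t["p"],cv2.COLOR_RGB2HSV)
print((P[225:245:2,290:336:2,2]*1000).astype(int))
print((P[214:250:2,188:262:2,2]*1000).astype(int))
E
```

```text
[[   3    0    2   -2   -1    4    4   -1    0   -6    2   -3    3    4
     2   -2   -2   -5    3    5    3   -2   16]
 [   1    5    3    5   -1    3    0   -1    2   -1    4    0    4    1
     3   -2    0    9    2   -1    0   -7   14]
 [   2   -5    0    0   -2    2   -5    6    5    1    9   -2    3    2
    -3    0    0    2    0    0    0    0   11]
 [   6    6    7    0    5   12    8   10    8    6    7    1    0    1
     5    5    3   12    6    9   10   10   11]
 [  58   53   59   58   62   56   58   52   59   59   53   58   56   59
    53   53   62   58   61   59   57   56   57]
 [1545   57   51   68   58   59   68   67   60   55   63   51   56   58
    55   65   55   63   63   63   64   61   51]
 [  57   52   61   65   96  102  101  105   63   56   58   61   58   53
    53   61  101   97  101   98   67   56   55]
 [  59   55   71   61  100  100  102   95   64   55   55   53   55   57
    56   67   95  104   98   99   64   59   57]
 [  59   61   57   65   59   61   62   60   60   56   64   61   56   62
    55   62   54   57   68   65   58   60   60]
 [  58   59   64   6
[... 2857 characters left out ...]
 11
     7   13    4    9   10    7    8   21   20   17   27   11 1545    8
    11   13   22   18   22   19 1545   11    5]
 [  -7   11    7    7    3   15    9   15   14   13    7   12    8   12
     8   12   10   12   12   11    4   14   18   17   15   13   21   10
    15   14   12    9    6    8   17    5    0]
 [  -3    4    6   10   12   11    2   10   10   11   16    5   10   10
    11   13   10   18    5    6    7    9   13    8   13    6    6    8
     8   11   12   15   19   16    7   11   -3]
 [   0   12   10    6   11   14   15   11   12   13    5    6   10   10
    12    8   12    8   12   12    5    8   13    8   10   12   17   12
     8    9    5    9   13    6   11   13    2]]
```

View pics/c.png

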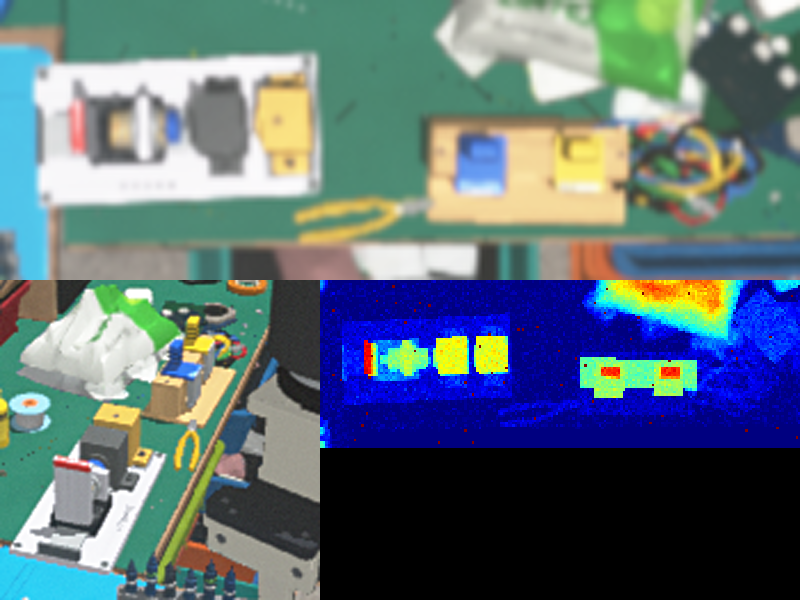

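Working block is dark steel (crop top ~(215,110)), brass parked at right (285,125). So blue gauge is wanted; it hangs at (480,165), yellow at (578,165). The gap looks narrow (sensor's blue face ~175 px).

```bash
cat > m.py <<'E'
from h import *
def cen(n,mask,z):
    v,u=np.nonzero(mask); return ray(n,u.mean(),v.mean(),z),len(u)
def comp(mask,c):
    k,l,s,ce=cv2.connectedComponentsWithStats(mask.astype(np.uint8))
    i=1+np.argmin([np.hypot(*(ce[j]-c))-0.02*min(s[j,4],500) for j in range(1,k)]); return l==i
E
python3 - <<'E'
from m import *
t=np.load("top0.npz");p=t["p"];P=pts("top",t["d"]);hsv=cv2.cvtColor(p,cv2.COLOR_RGB2HSV).astype(int)
H,S,V=hsv[...,0],hsv[...,1],hsv[...,2];Z=P[...,2]
win=np.zeros(H.shape,bool);win[205:262,184:345]=1
hz=(Z>.085)&(Z<.13)&win
def rep(name,m,z):
    v,u=np.nonzero(m);w=np.array([ray("top",a,b,z)[:2] for a,b in zip(u,v)])
    (c,sz,an)=cv2.minAreaRect((w*1000).astype(np.float32)); print(name,"mean",w.mean(0),"rect c",c,sz,an,len(u))
L=win.copy();L[:,290:]=0
R=win.copy();R[:,:286]=0
R[:,337:]=0
rep("thumb",comp(hz&L,(198,231)),.108)
hb=hz&R;hb[:,313:]=0;hb[:225]=0;rep("hblue",hb,.101)
hy=hz&R;hy[:,:313]=0;hy[:225]=0;rep("hyel",hy,.101)
b=(H>100)&(H<125)&(S>120)&R; rep("blueall",b&(Z<.085),.064)
yl=(H>20)&(H<32)&(S>140)&R&(np.arange(420)[:,None]>230); rep("yelall",yl&(Z<.085),.064)
bar=(Z>.045)&(Z<.13)&R;bar[:225]=0;rep("bar",comp(bar,(312,240)),.060)
blk=(Z>.062)&(Z<.09)&L
m1=blk.copy();m1[:,:227]=0;m1[:,242:]=0;rep("work",comp(m1,(234,231)),.074)
m1=blk.copy();m1[:,:243]=0;rep("spare",comp(m1,(250,231)),.074)
al=(S<40)&(V>170)&L&(Z<.03);pl=cv2.morphologyEx(al.astype(np.uint8),cv2.MORPH_CLOSE,np.ones((25,25)))
pl=comp(pl,(225,231));rep("plate",pl,.012)
bf=(H>100)&(H<130)&(S>120)&L&(np.arange(560)>215); v,u=np.nonzero(bf);print("sensor blue",u.min(),u.max(),v.min(),v.max())
for z in(.06,):print(ray("top",u.max()+.5,231,z))
E
```

```text
thumb mean [0.4849 0.3964] rect c (486.5602111816406, 395.6357421875) (41.00954818725586, 9.40334415435791) 0.1891438215970993 48
hblue mean [0.4632 0.0779] rect c (462.0775146484375, 78.46845245361328) (22.125686645507812, 12.636218070983887) 89.03717803955078 34
hyel mean [ 0.461  -0.0006] rect c (460.95916748046875, -0.5590505599975586) (22.253887176513672, 12.63427734375) 89.20690155029297 40
blueall mean [0.4558 0.0796] rect c (458.714599609375, 78.43463134765625) (32.4954948425293, 29.12104606628418) 89.20137023925781 70
yelall mean [0.4606 0.0043] rect c (460.8738098144531, 0.5335397720336914) (32.53471374511719, 29.14528465270996) 89.21505737304688 48
bar mean [0.4588 0.041 ] rect c (456.7196960449219, 39.15542984008789) (156.24139404296875, 51.89632797241211) 89.1960220336914 687
work mean [0.4898 0.2902] rect c (490.142578125, 292.40673828125) (41.78376007080078, 48.44350051879883) 89.70111083984375 198
spare mean [0.4904 0.237 ] rect c (489.5705871582031, 237.762939453125) (41.818519592285156, 48.365779876708984) 89.50323486328125 196Traceback (most recent call last):
  File "<stdin>", line 22, in <module>
  File "<stdin>", line 7, in rep
  File "h.py", line 10, in ray
    i=r.camera_info(n);K,T=i["mtx"],i["pose"]
ValueError: time passes only in moves, steps and waits
```

```bash
sed -i 's/^def pts/from functools import lru_cache\n@lru_cache\ndef info(n): return r.camera_info(n)\ndef pts/; s/i=r.camera_info(n)/i=info(n)/' h.py
python3 - <<'E'
from m import *
t=np.load("top0.npz");p=t["p"];P=pts("top",t["d"]);hsv=cv2.cvtColor(p,cv2.COLOR_RGB2HSV).astype(int)
H,S,V=hsv[...,0],hsv[...,1],hsv[...,2];Z=P[...,2]
m=~((H>60)&(H<110)&(S>60));m[:,:170]=0;m[:,290:]=0;m[:205]=0;m[262:]=0
m=(m&(Z<.13)).astype(np.uint8);m=cv2.morphologyEx(m,cv2.MORPH_OPEN,np.ones((5,5)));pl=comp(m,(225,231))
# long edges: fit lines of first/last rows per column between 200 and 250
for nm,f in(("far",np.argmax),("near",lambda c:len(c)-1-np.argmax(c[::-1]))):
    cs=np.arange(195,255);vs=[f(pl[:,c]) for c in cs];k=np.polyfit(cs,vs,1);
    a=ray("top",195,np.polyval(k,195)+(-.5 if nm=="far" else .5),.012);b=ray("top",255,np.polyval(k,255)+(-.5 if nm=="far" else .5),.012)
    print(nm,a,b,np.degrees(np.arctan2(a[0]-b[0],a[1]-b[1])))
v,u=np.nonzero(pl[225:240]);print(u.min(),u.max(),ray("top",u.min()-.5,231,.012),ray("top",u.max()+.5,231,.012))
E
```

```text
far [0.5479 0.4276 0.012 ] [0.5545 0.226  0.012 ] -1.8557227927408118
near [0.4247 0.4271 0.012 ] [0.4315 0.2271 0.012 ] -1.9339152167006257
189 260 [0.4942 0.4491 0.012 ] [0.4909 0.2081 0.012 ]
```

```bash
python3 -m inch '[{"yaw":1},{"yaw":1},{"yaw":1},{"yaw":1},{"yaw":1}]' -1 20; python3 -m inch '[{"yaw":1},{"yaw":1},{"yaw":1},{"yaw":1},{"yaw":1}]';python3 -m inch '[{"yaw":1},{"yaw":1},{"yaw":1},{"yaw":1},{"yaw":1}]'
```

```text
validation failed for argument at $[0]...
validation failed for argument at $[0]...
validation failed for argument at $[0]...
```

All four fields seem required.

```bash
python3 -m inch '[{"x":0,"y":0,"z":0,"yaw":1},{"x":0,"y":0,"z":0,"yaw":1},{"x":0,"y":0,"z":0,"yaw":1},{"x":0,"y":0,"z":0,"yaw":1},{"x":0,"y":0,"z":0,"yaw":1}]' -1 20
```

```text
time_s: 0.52
tcp_pos: [0.1982, 0.6433, 0.2126]
eef_rot: [179.7, -0.2, -37.9]
contact_force: [-0.6, -1.3, -0.8]
gripper_width: 0.06
```

```bash
python3 -m inch '[{"x":0,"y":0,"z":-0.1,"yaw":1},{"x":0,"y":0,"z":-0.1,"yaw":1},{"x":0,"y":0,"z":-0.1,"yaw":1},{"x":0,"y":0,"z":-0.1,"yaw":1},{"x":0,"y":0,"z":-0.1,"yaw":1}]'
python3 -m inch '[{"x":0,"y":0,"z":-0.1,"yaw":1},{"x":0,"y":0,"z":-0.1,"yaw":1},{"x":0,"y":0,"z":-0.1,"yaw":1},{"x":0,"y":0,"z":-0.1,"yaw":1},{"x":0,"y":0,"z":-0.1,"yaw":1}]'
python3 -m inch '[{"x":0,"y":0,"z":-0.1,"yaw":1},{"x":0,"y":0,"z":-0.1,"yaw":1},{"x":1,"y":-1,"z":-0.1,"yaw":0},{"x":1,"y":-1,"z":-0.1,"yaw":0},{"x":1,"y":-1,"z":-0.1,"yaw":0}]'
```

```text
time_s: 0.93
tcp_pos: [0.1977, 0.6414, 0.2217]
eef_rot: [179.5, -0.6, -58.9]
contact_force: [-0.3, 0.1, 0.7]
gripper_width: 0.0266
time_s: 1.35
tcp_pos: [0.1973, 0.6402, 0.2318]
eef_rot: [179.6, -1.0, -80.0]
contact_force: [0.3, 0.4, 0.3]
gripper_width: 0.0009
time_s: 1.77
tcp_pos: [0.2711, 0.5682, 0.2414]
eef_rot: [179.6, -1.4, -88.3]
contact_force: [0.4, 0.2, -0.9]
gripper_width: 0.0009
```

```bash
python3 -m inch '[{"x":1,"y":-1,"z":0,"yaw":0},{"x":1,"y":-1,"z":0,"yaw":0},{"x":1,"y":-1,"z":0,"yaw":0},{"x":1,"y":-1,"z":0,"yaw":0},{"x":1,"y":-1,"z":0,"yaw":0}]'
python3 -m inch '[{"x":1,"y":-1,"z":0,"yaw":0},{"x":1,"y":-1,"z":0,"yaw":0},{"x":0.8,"y":-1,"z":0,"yaw":0},{"x":0,"y":0,"z":0,"yaw":0}]'
```

```text
time_s: 2.18
tcp_pos: [0.4034, 0.4403, 0.2424]
eef_rot: [179.6, -1.5, -88.2]
contact_force: [0.7, 1.1, 0.2]
gripper_width: 0.0004
time_s: 2.52
tcp_pos: [0.4862, 0.364, 0.2428]
eef_rot: [179.5, -1.6, -88.4]
contact_force: [0.0, -0.0, -0.1]
gripper_width: 0.0003
```

```bash
python3 -m inch '[{"x":0,"y":0,"z":1,"yaw":0},{"x":0,"y":0,"z":1,"yaw":0},{"x":0,"y":0,"z":1,"yaw":0},{"x":0,"y":0,"z":1,"yaw":0},{"x":0,"y":0,"z":0.8,"yaw":0}]'
python3 -m inch '[{"x":0,"y":0,"z":0.6,"yaw":0},{"x":0,"y":0,"z":0.2,"yaw":0},{"x":0,"y":0,"z":0,"yaw":0}]'
python3 - <<'E'
from h import *
p,d=r.capture("side");np.savez("side1.npz",p=p,d=d)
crop(p,230,210,350,310,6,"pics/s1.png")
E
```

```text
time_s: 2.93
tcp_pos: [0.4898, 0.3597, 0.1232]
eef_rot: [179.8, -1.2, -88.7]
contact_force: [0.7, -0.0, -1.1]
gripper_width: 0.0005
time_s: 3.18
tcp_pos: [0.4868, 0.3564, 0.0963]
eef_rot: [179.4, -1.7, -88.8]
contact_force: [-1.2, 1.3, 0.1]
gripper_width: 0.0006
```

View pics/s1.png

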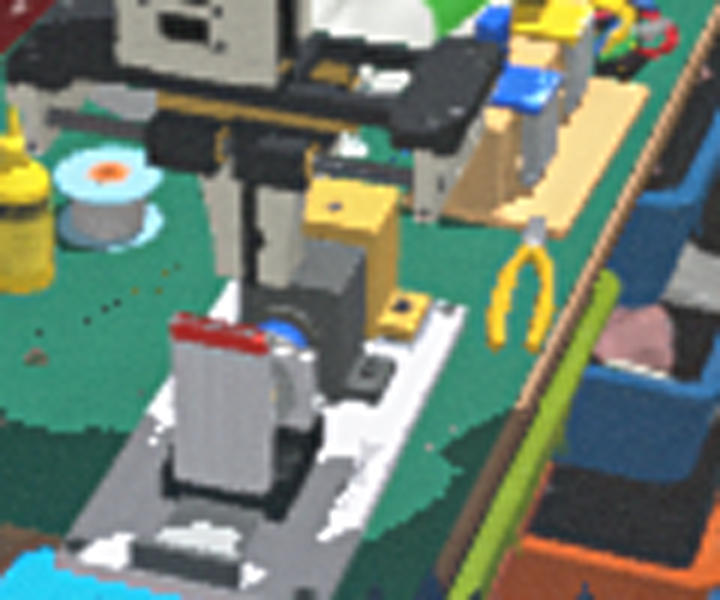

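```bash
python3 -m inch '[{"x":-0.4,"y":0,"z":0,"yaw":0},{"x":-0.4,"y":0,"z":0,"yaw":0},{"x":-0.3,"y":0,"z":0,"yaw":0},{"x":-0.3,"y":0,"z":0,"yaw":0},{"x":-0.3,"y":0,"z":0,"yaw":0}]'
python3 -m inch '[{"x":-0.3,"y":0,"z":0,"yaw":0},{"x":-0.2,"y":0,"z":0,"yaw":0},{"x":0,"y":0,"z":0,"yaw":0}]'
```

```text
time_s: 3.65
tcp_pos: [0.4876, 0.4046, 0.1006]
eef_rot: [179.7, -1.3, -88.8]
contact_force: [0.4, -0.8, 0.3]
gripper_width: 0.0004
time_s: 3.9
tcp_pos: [0.4874, 0.4214, 0.1011]
eef_rot: [179.8, -1.2, -88.7]
contact_force: [-0.0, -0.0, -0.0]
gripper_width: 0.0006
```

```bash
python3 -m inch '[{"x":0.2,"y":0,"z":0,"yaw":0},{"x":0,"y":0,"z":-1,"yaw":0},{"x":0,"y":0,"z":-1,"yaw":0},{"x":0,"y":0,"z":-1,"yaw":0},{"x":0,"y":0,"z":-1,"yaw":0}]' 0.1
python3 -m inch '[{"x":0.5,"y":0,"z":-0.8,"yaw":0},{"x":1,"y":0,"z":0,"yaw":0},{"x":1,"y":0,"z":0,"yaw":0},{"x":1,"y":0,"z":0,"yaw":0},{"x":1,"y":0,"z":0,"yaw":0}]'
python3 -m inch '[{"x":1,"y":0,"z":0,"yaw":0},{"x":1,"y":0,"z":0,"yaw":0},{"x":1,"y":0.3,"z":0,"yaw":0},{"x":1,"y":0.3,"z":0,"yaw":0},{"x":1,"y":0.3,"z":0,"yaw":0}]'
python3 -m inch '[{"x":1,"y":0,"z":0,"yaw":-1},{"x":0.9,"y":0,"z":0,"yaw":-1},{"x":0.5,"y":0,"z":0,"yaw":-1},{"x":0,"y":0,"z":0,"yaw":-1},{"x":0,"y":0,"z":0,"yaw":-1}]'
python3 -m inch '[{"x":0,"y":0,"z":0,"yaw":-1},{"x":0,"y":0,"z":0,"yaw":-1},{"x":0,"y":0,"z":0,"yaw":-1},{"x":0,"y":0,"z":0,"yaw":-1},{"x":0,"y":0,"z":0,"yaw":-1}]'
```

```text
time_s: 4.32
tcp_pos: [0.4846, 0.4131, 0.1964]
eef_rot: [179.2, -1.9, -88.7]
contact_force: [0.0, 0.6, 1.4]
gripper_width: 0.0282
time_s: 4.73
tcp_pos: [0.4889, 0.3002, 0.2272]
eef_rot: [179.6, -1.5, -88.5]
contact_force: [1.5, -0.2, -1.2]
gripper_width: 0.0482
time_s: 5.15
tcp_pos: [0.4676, 0.1648, 0.2306]
eef_rot: [179.6, -1.6, -88.7]
contact_force: [0.2, 0.0, 0.4]
gripper_width: 0.048
time_s: 5.57
tcp_pos: [0.4674, 0.0936, 0.2332]
eef_rot: [179.1, -1.2, -68.2]
contact_force: [0.3, 0.8, -0.2]
gripper_width: 0.0483
time_s: 5.98
tcp_pos: [0.4647, 0.0887, 0.2333]
eef_rot: [178.7, -0.8, -47.5]
contact_force: [0.4, 0.3, 0.4]
gripper_width: 0.0484
```

```bash
python3 -m inch '[{"x":0,"y":0,"z":0,"yaw":-1},{"x":0,"y":0,"z":0,"yaw":-1},{"x":0,"y":0,"z":0,"yaw":-1},{"x":0,"y":0,"z":0,"yaw":-1},{"x":0,"y":0,"z":0,"yaw":-1}]'
python3 -m inch '[{"x":0,"y":0,"z":0,"yaw":-1},{"x":0,"y":0,"z":0,"yaw":-1},{"x":0,"y":0,"z":0,"yaw":-1},{"x":0,"y":0,"z":0,"yaw":-1},{"x":0,"y":0,"z":0,"yaw":-1}]'
python3 -m inch '[{"x":0,"y":0.4,"z":0,"yaw":-1},{"x":0,"y":0,"z":0,"yaw":0}]'
```

```text
time_s: 6.4
tcp_pos: [0.462, 0.085, 0.233]
eef_rot: [178.5, -0.2, -26.6]
contact_force: [-0.5, -0.0, -0.5]
gripper_width: 0.048
time_s: 6.82
tcp_pos: [0.4593, 0.0813, 0.2327]
eef_rot: [178.5, 0.4, -5.7]
contact_force: [0.1, -0.2, -0.3]
gripper_width: 0.048
time_s: 6.98
tcp_pos: [0.4572, 0.0701, 0.2327]
eef_rot: [178.6, 0.5, -1.3]
contact_force: [0.2, 0.6, -0.2]
gripper_width: 0.0482
```

```bash
python3 -m inch '[{"x":0.2,"y":-0.45,"z":0.8,"yaw":0},{"x":0,"y":0,"z":1,"yaw":0},{"x":0,"y":0,"z":1,"yaw":0},{"x":0,"y":0,"z":0.8,"yaw":0},{"x":0,"y":0,"z":0,"yaw":0}]'
python3 - <<'E'
from h import *
p,d=r.capture("side");np.savez("side2.npz",p=p,d=d);q,d=r.capture("top");np.savez("top2.npz",p=q,d=d)
a=cv2.resize(p[175:285,250:370][:,:,::-1],(600,550),interpolation=cv2.INTER_CUBIC)
cv2.imwrite("pics/s2.png",a)
s=np.load("side0.npz")["p"]
for im,n in((s,"start"),(p,"now")):
    hsv=cv2.cvtColor(im,cv2.COLOR_RGB2HSV).astype(int)
E
```

```text
time_s: 7.4
tcp_pos: [0.462, 0.0778, 0.1417]
eef_rot: [178.8, 0.1, -2.0]
contact_force: [-0.6, -1.3, 0.1]
gripper_width: 0.0481
```

View pics/s2.png

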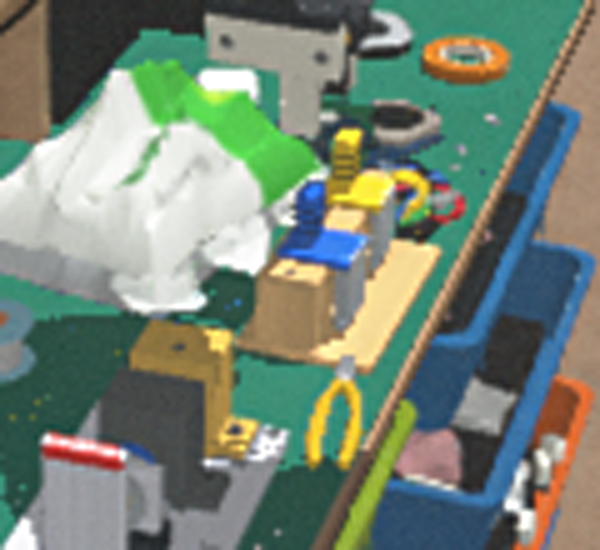

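```bash
python3 - <<'E'
from m import *
print(proj("side",[[.4868,.356,.0853],[.4865,.396,.108],[.462,.0778,.131],[.4632,.0779,.101],[.461,-.0006,.101]]))
for n in("side0","side1","side2"):
    t=np.load(n+".npz");p=t["p"];P=pts("side",t["d"]);hsv=cv2.cvtColor(p,cv2.COLOR_RGB2HSV).astype(int)
    H,S,V=[hsv[...,i] for i in range(3)]
    m=((H<6)|(H>172))&(S>130)&(V>120);m[:255]=0;m[290:]=0;m[:,:245]=0;m[:,290:]=0
    v,u=np.nonzero(m);print(n,u.mean(),v.mean(),len(u),np.median(P[m],0))
    c=cv2.inRange(p,(0,0,0),(255,255,255))
t=np.load("top2.npz");P=pts("top",t["d"]);Z=P[...,2];m=(Z>.095)&(Z<.125);m[:,:185]=0;m[:,215:]=0;m[:215]=0;m[250:]=0
v,u=np.nonzero(m);print("top2 plate",ray("top",u.mean(),v.mean(),.108),len(u))
E
```

```text
[[272.6857 261.6934]
 [267.0262 262.5333]
 [312.8124 202.9644]
 [312.0595 211.6328]
 [319.6022 201.2855]]
side0 266.3157894736842 265.89473684210526 38 [0.4844 0.4057 0.1045]
side1 265.8888888888889 265.6222222222222 45 [0.4867 0.4047 0.1045]
side2 266.3157894736842 265.89473684210526 38 [0.4843 0.4051 0.1046]
top2 plate [0.4858 0.3972 0.108 ] 40
```

```bash
python3 - <<'E'
from m import *
for n,c in(("side1",(.4868,.356)),("side2",(.462,.0778))):
    P=pts("side",np.load(n+".npz")["d"])
    m=(abs(P[...,0]-c[0])<.06)&(abs(P[...,1]-c[1])<.04)&(P[...,2]>.07)
    for z in np.arange(.07,.2,.008):
        k=m&(abs(P[...,2]-z)<.004)
        if k.sum():print(n,round(z,3),k.sum(),np.percentile(P[k],[5,50,95],axis=0)[:,:2].ravel())
E
```

```text
side1 0.07 1 [0.4838 0.3167 0.4838 0.3167 0.4838 0.3167]
side1 0.102 1 [0.4879 0.365  0.4879 0.365  0.4879 0.365 ]
side1 0.11 26 [0.4704 0.3624 0.4845 0.3671 0.4988 0.3703]
side1 0.118 33 [0.4703 0.3538 0.481  0.3678 0.4982 0.3704]
side1 0.126 39 [0.4706 0.3583 0.4847 0.3669 0.4994 0.3697]
side1 0.134 36 [0.4687 0.3546 0.482  0.3677 0.5012 0.3718]
side1 0.142 47 [0.467  0.3648 0.4865 0.3684 0.5033 0.3711]
side1 0.15 43 [0.4662 0.3582 0.4858 0.3683 0.5019 0.3716]
side1 0.158 22 [0.4653 0.3674 0.491  0.3694 0.5064 0.3716]
side1 0.166 6 [0.4534 0.356  0.4932 0.3711 0.4961 0.3725]
side1 0.174 17 [0.4526 0.3514 0.4761 0.3942 0.5078 0.3956]
side1 0.182 53 [0.431  0.3604 0.4576 0.3897 0.542  0.3958]
side1 0.19 97 [0.434  0.3305 0.4679 0.3883 0.5378 0.3954]
side1 0.198 156 [0.4493 0.3396 0.4738 0.3825 0.5157 0.3937]
side2 0.07 7 [0.4572 0.082  0.4621 0.0888 0.4684 0.092 ]
side2 0.078 14 [0.4569 0.0738 0.4599 0.091  0.4693 0.0959]
side2 0.086 12 [0.4567 0.0809 0.4612 0.0914 0.4701 0.0942]
side2 0.094 18 [0.4564 0.0767 0.4614 0.0908 0.4698 0.0943]
side2 0.102 17 [0.4582 0.0705 0.4626 0.0823 0.4689 0.0954]
side2 0.15 2 [0.4581 0.1147 0.4652 0.1152 0.4723 0.1156]
side2 0.158 25 [0.4503 0.0509 0.4601 0.0565 0.4697 0.1176]
side2 0.166 21 [0.45   0.0478 0.4544 0.1155 0.473  0.117 ]
side2 0.174 11 [0.4492 0.0488 0.4523 0.1144 0.4686 0.1172]
side2 0.182 5 [0.4515 0.0643 0.4523 0.1152 0.4592 0.1171]
side2 0.19 2 [0.452  0.11   0.4594 0.1129 0.4668 0.1158]
```

```bash
python3 -m inch '[{"x":0,"y":0,"z":0.8,"yaw":0},{"x":0,"y":0,"z":0.8,"yaw":0},{"x":0,"y":0,"z":0.7,"yaw":0},{"x":0,"y":0,"z":0,"yaw":0}]'
python3 -m inch '[{"x":0,"y":0,"z":0.3,"yaw":0},{"x":0,"y":0,"z":0.2,"yaw":0},{"x":0,"y":0,"z":0,"yaw":0}]'
python3 - <<'E'
from m import *
p,d=r.capture("side");np.savez("side3.npz",p=p,d=d);P=pts("side",d)
m=(abs(P[...,0]-.462)<.03)&(abs(P[...,1]-.078)<.06)&(P[...,2]>.064)
for z in np.arange(.068,.12,.006):
    k=m&(abs(P[...,2]-z)<.003)
    if k.sum():print(round(z,3),k.sum(),np.percentile(P[k],[5,50,95],axis=0)[:,:2].ravel())
crop(p,280,180,345,235,8,"pics/s3.png")
E
```

```text
time_s: 7.83
tcp_pos: [0.4696, 0.08, 0.0937]
eef_rot: [179.2, -0.8, -2.0]
contact_force: [0.2, -1.4, -0.4]
gripper_width: 0.0479
time_s: 8.08
tcp_pos: [0.4726, 0.0811, 0.0846]
eef_rot: [179.4, -1.1, -2.0]
contact_force: [0.8, -0.7, 0.6]
gripper_width: 0.048
0.068 26 [0.4349 0.0201 0.4581 0.0891 0.471  0.1018]
0.074 10 [0.4572 0.0785 0.4621 0.0912 0.4699 0.0943]
0.08 9 [0.4576 0.0718 0.4624 0.0893 0.4678 0.0941]
0.086 8 [0.4571 0.0778 0.46   0.0913 0.4655 0.0948]
0.092 10 [0.4565 0.0742 0.4594 0.0894 0.4666 0.1133]
0.098 30 [0.4579 0.0552 0.4626 0.0872 0.4771 0.1231]
0.104 28 [0.4593 0.0534 0.4662 0.1172 0.4794 0.1241]
0.11 14 [0.4592 0.0492 0.4633 0.1192 0.4821 0.1233]
0.116 18 [0.4602 0.0509 0.4707 0.1222 0.4815 0.1252]
```

View pics/s3.png

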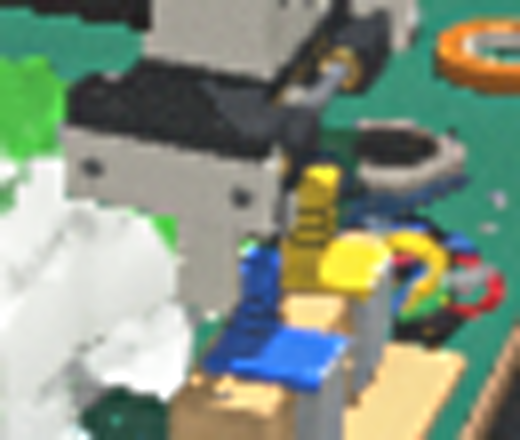

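```bash
python3 -m inch '[{"x":-0.4,"y":0.1,"z":0,"yaw":0},{"x":0,"y":0,"z":0.3,"yaw":0},{"x":-0.1,"y":0,"z":0.3,"yaw":0},{"x":0,"y":0,"z":0,"yaw":0}]'
```

```text
time_s: 8.47
tcp_pos: [0.4608, 0.0796, 0.0712]
eef_rot: [179.5, -1.3, -2.0]
contact_force: [-0.7, -0.1, 0.5]
gripper_width: 0.0481
```

```bash
python3 -m inch '[{"x":0,"y":0,"z":0.3,"yaw":0},{"x":0,"y":0,"z":0.15,"yaw":0},{"x":0,"y":0,"z":0,"yaw":0}]'
```

```text
time_s: 8.72
tcp_pos: [0.461, 0.0796, 0.0589]
eef_rot: [179.5, -1.3, -2.0]
contact_force: [-0.4, 0.4, 0.2]
gripper_width: 0.048
```

```bash
python3 -m inch '[{"x":0,"y":0,"z":0,"yaw":0},{"x":0,"y":0,"z":0,"yaw":0},{"x":0,"y":0,"z":0,"yaw":0},{"x":0,"y":0,"z":0,"yaw":0},{"x":0,"y":0,"z":0,"yaw":0}]' -1 25; python3 -m inch '[{"x":0,"y":0,"z":0,"yaw":0},{"x":0,"y":0,"z":0,"yaw":0},{"x":0,"y":0,"z":0,"yaw":0}]'
```

```text
time_s: 9.13
tcp_pos: [0.4613, 0.0796, 0.0585]
eef_rot: [179.5, -1.3, -2.0]
contact_force: [0.6, 0.5, -0.4]
gripper_width: 0.0235
time_s: 9.38
tcp_pos: [0.4612, 0.0795, 0.0586]
eef_rot: [179.5, -1.3, -2.0]
contact_force: [0.7, 0.5, -0.6]
gripper_width: 0.0237
```

```bash
python3 -m inch '[{"x":0,"y":0,"z":0,"yaw":0},{"x":0,"y":0,"z":0,"yaw":0},{"x":0,"y":0,"z":0,"yaw":0}]' 0.1 20
python3 -m inch '[{"x":0,"y":0,"z":-0.6,"yaw":0},{"x":0,"y":0,"z":-1,"yaw":0},{"x":0,"y":0,"z":-1,"yaw":0},{"x":0,"y":0,"z":-1,"yaw":0},{"x":0,"y":0,"z":-1,"yaw":0}]'
python3 -m inch '[{"x":0,"y":-1,"z":-0.5,"yaw":0},{"x":0,"y":-1,"z":0,"yaw":0},{"x":0.2,"y":-1,"z":0,"yaw":0},{"x":0.2,"y":-1,"z":0,"yaw":0},{"x":0.2,"y":-1,"z":0,"yaw":0}]' -1 
python3 -m inch '[{"x":0.2,"y":-1,"z":0,"yaw":0},{"x":0.2,"y":-1,"z":0,"yaw":0},{"x":0,"y":-1,"z":0,"yaw":0},{"x":0,"y":-1,"z":0,"yaw":0},{"x":0,"y":0,"z":0,"yaw":0}]'
```

```text
time_s: 9.63
tcp_pos: [0.4613, 0.0796, 0.0588]
eef_rot: [179.5, -1.3, -2.0]
contact_force: [-0.2, 0.1, -0.6]
gripper_width: 0.0384
time_s: 10.05
tcp_pos: [0.455, 0.0785, 0.1727]
eef_rot: [179.1, -0.7, -2.0]
contact_force: [0.5, 1.3, 1.0]
gripper_width: 0.0481
time_s: 10.47
tcp_pos: [0.4767, 0.2057, 0.1939]
eef_rot: [179.6, -1.4, -2.3]
contact_force: [-0.4, 0.2, 0.2]
gripper_width: 0.0205
time_s: 10.88
tcp_pos: [0.4922, 0.3141, 0.1938]
eef_rot: [179.7, -1.5, -2.2]
contact_force: [1.1, -0.3, 0.6]
gripper_width: 0.0007
```

```bash
python3 -m inch '[{"x":-0.2,"y":-0.9,"z":0,"yaw":0},{"x":0,"y":-0.9,"z":0.8,"yaw":0},{"x":0,"y":0,"z":1,"yaw":0},{"x":-0.1,"y":0,"z":1,"yaw":0},{"x":0,"y":0,"z":0,"yaw":0}]'
python3 -m inch '[{"x":-0.1,"y":0,"z":0.7,"yaw":0},{"x":0,"y":0,"z":0.6,"yaw":0},{"x":0,"y":0,"z":0,"yaw":0}]'
```

```text
time_s: 11.3
tcp_pos: [0.4885, 0.3634, 0.1222]
eef_rot: [179.9, -1.6, -2.1]
contact_force: [0.0, -1.5, -1.3]
gripper_width: 0.0005
time_s: 11.55
tcp_pos: [0.4876, 0.3631, 0.0906]
eef_rot: [179.8, -1.7, -2.0]
contact_force: [-0.2, -1.3, 0.1]
gripper_width: 0.0007
```

```bash
python3 -m inch '[{"x":0,"y":0,"z":0.35,"yaw":0},{"x":0,"y":0,"z":0.2,"yaw":0},{"x":0,"y":0,"z":0,"yaw":0}]'
python3 -m inch '[{"x":0,"y":-0.3,"z":0,"yaw":0},{"x":0,"y":-0.3,"z":0,"yaw":0},{"x":0,"y":-0.3,"z":0,"yaw":0}]'
python3 -m inch '[{"x":0,"y":-0.3,"z":0,"yaw":0},{"x":0,"y":-0.3,"z":0,"yaw":0}]'
python3 - <<'E'
from h import *
p,d=r.capture("side");crop(p,230,210,330,310,4,"pics/s4.png")
E
```

```text
time_s: 11.8
tcp_pos: [0.4894, 0.3634, 0.0793]
eef_rot: [179.9, -1.8, -2.0]
contact_force: [-0.4, -1.4, 0.5]
gripper_width: 0.0004
time_s: 12.05
tcp_pos: [0.4906, 0.3861, 0.0813]
eef_rot: [180.0, -1.8, -2.1]
contact_force: [-1.6, -2.7, -0.8]
gripper_width: 0.0006
time_s: 12.22
tcp_pos: [0.4903, 0.4015, 0.0812]
eef_rot: [179.8, -1.7, -2.1]
contact_force: [-1.6, -3.8, 1.3]
gripper_width: 0.0005
```

View pics/s4.png

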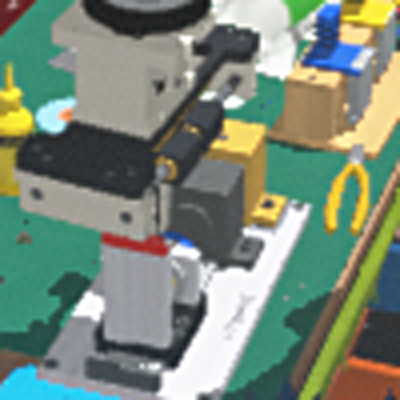

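```bash
python3 -m inch '[{"x":0,"y":0.3,"z":0,"yaw":0},{"x":0,"y":0,"z":-1,"yaw":0},{"x":0,"y":0,"z":-1,"yaw":0},{"x":0,"y":0,"z":-1,"yaw":0},{"x":0,"y":0.5,"z":-1,"yaw":0}]' 0.1
python3 -m inch '[{"x":0,"y":1,"z":-0.5,"yaw":0},{"x":0,"y":1,"z":0,"yaw":0},{"x":0,"y":1,"z":0,"yaw":0},{"x":0,"y":1,"z":0,"yaw":0},{"x":0,"y":1,"z":0,"yaw":0}]'
python3 -m inch '[{"x":-0.2,"y":1,"z":0,"yaw":0},{"x":-0.2,"y":1,"z":0,"yaw":0},{"x":-0.2,"y":1,"z":0,"yaw":0},{"x":-0.2,"y":1,"z":0,"yaw":0},{"x":-0.2,"y":1,"z":0,"yaw":0}]'
cat > chk.py <<'E'
from m import *
def red():
    p,d=r.capture("side");hsv=cv2.cvtColor(p,cv2.COLOR_RGB2HSV).astype(int);H,S,V=[hsv[...,i] for i in range(3)]
    m=((H<6)|(H>172))&(S>130)&(V>120);m[:255]=0;m[290:]=0;m[:,:245]=0;m[:,290:]=0
    v,u=np.nonzero(m);print("red side",u.mean(),v.mean(),len(u),ray("side",u.mean(),v.mean(),.106))
    q,d=r.capture("top");P=pts("top",d);Z=P[...,2];m=(Z>.09)&(Z<.13);m[:,:175]=0;m[:,212:]=0;m[:215]=0;m[250:]=0
    v,u=np.nonzero(m);print("plate top",ray("top",u.mean(),v.mean(),.108),len(u),"(was .3972)")
    return p,q,P
E
python3 -c "from chk import *;red();i=ray('side',266.3,265.9,.106);print(i)"
```

```text
time_s: 12.68
tcp_pos: [0.486, 0.3846, 0.1785]
eef_rot: [179.6, -1.6, -1.9]
contact_force: [0.8, 0.9, 0.8]
gripper_width: 0.0281
time_s: 13.1
tcp_pos: [0.4861, 0.2619, 0.2014]
eef_rot: [-179.4, -2.4, -1.6]
contact_force: [0.7, 1.1, 0.3]
gripper_width: 0.0477
time_s: 13.52
tcp_pos: [0.4587, 0.1325, 0.2013]
eef_rot: [-179.0, -3.0, -1.5]
contact_force: [0.8, -0.3, -0.6]
gripper_width: 0.0479
red side 262.9298245614035 270.43859649122805 57 [0.4843 0.4286 0.106 ]
plate top [0.4841 0.4206 0.108 ] 55 (was .3972)
[0.4838 0.4076 0.106 ]
```

```bash
python3 -m inch '[{"x":0,"y":1,"z":0,"yaw":0},{"x":0,"y":0.9,"z":0,"yaw":0},{"x":0,"y":0,"z":1,"yaw":0},{"x":0,"y":0,"z":1,"yaw":0},{"x":0,"y":0,"z":0.4,"yaw":0}]'
python3 -m inch '[{"x":0,"y":0,"z":0,"yaw":0}]'
```

```text
time_s: 14.03
tcp_pos: [0.4651, 0.0844, 0.1455]
eef_rot: [-178.4, -3.9, -1.7]
contact_force: [-0.8, -0.3, 0.1]
gripper_width: 0.0481
time_s: 14.12
tcp_pos: [0.4646, 0.0839, 0.144]
eef_rot: [-178.4, -3.8, -1.7]
contact_force: [-0.2, -0.6, -0.3]
gripper_width: 0.048
```

```bash
python3 -m inch '[{"x":-0.35,"y":0.27,"z":0,"yaw":0},{"x":0,"y":0,"z":0.8,"yaw":0},{"x":0,"y":0,"z":0.8,"yaw":0},{"x":0,"y":0,"z":0.6,"yaw":0},{"x":0,"y":0,"z":0,"yaw":0}]'
```

```text
time_s: 14.53
tcp_pos: [0.4613, 0.0801, 0.0917]
eef_rot: [-178.1, -4.4, -1.7]
contact_force: [-0.5, -1.0, -0.4]
gripper_width: 0.0482
```

```bash
python3 -m inch '[{"x":-0.1,"y":0,"z":0.5,"yaw":0},{"x":0,"y":0,"z":0.5,"yaw":0},{"x":0,"y":0,"z":0.2,"yaw":0},{"x":0,"y":0,"z":0,"yaw":0}]'
```

```text
time_s: 14.87
tcp_pos: [0.463, 0.0826, 0.0659]
eef_rot: [-177.9, -4.7, -1.5]
contact_force: [0.0, -0.8, 0.8]
gripper_width: 0.048
```

```bash
python3 -m inch '[{"x":0,"y":0,"z":-1,"yaw":0},{"x":0,"y":0,"z":-1,"yaw":0}]';python3 -m inch '[{"x":0,"y":0,"z":-1,"yaw":0},{"x":0,"y":0,"z":-1,"yaw":0}]'; python3 -m inch '[{"x":0,"y":0,"z":0,"yaw":0}]'; python3 -m inch '[{"x":0,"y":0,"z":0.3,"yaw":0},{"x":0,"y":0,"z":0.3,"yaw":0},{"x":0,"y":0,"z":0.3,"yaw":0},{"x":0,"y":0,"z":0.3,"yaw":0},{"x":0,"y":0,"z":0.3,"yaw":0}]';python3 -m inch '[{"x":0,"y":0,"z":0,"yaw":0}]';
```

```text
time_s: 15.03
tcp_pos: [0.4566, 0.0795, 0.1146]
eef_rot: [-178.2, -4.3, -1.5]
contact_force: [1.2, 0.9, -0.0]
gripper_width: 0.0483
time_s: 15.2
tcp_pos: [0.4521, 0.0776, 0.1686]
eef_rot: [-178.2, -4.3, -1.5]
contact_force: [1.2, -0.1, 0.4]
gripper_width: 0.0482
time_s: 15.28
tcp_pos: [0.4545, 0.0788, 0.1749]
eef_rot: [-177.9, -4.8, -1.4]
contact_force: [1.5, -0.1, 0.4]
gripper_width: 0.048
time_s: 15.7
tcp_pos: [0.4593, 0.0811, 0.1392]
eef_rot: [-177.6, -5.3, -1.4]
contact_force: [-0.5, -0.5, -0.6]
gripper_width: 0.0479
time_s: 15.78
tcp_pos: [0.458, 0.0804, 0.1365]
eef_rot: [-177.8, -5.0, -1.5]
contact_force: [0.8, 0.5, -0.5]
gripper_width: 0.0484
```

```bash
python3 -m inch '[{"x":0,"y":-1,"z":0,"yaw":0},{"x":0,"y":-1,"z":0,"yaw":0},{"x":0,"y":-1,"z":0,"yaw":0},{"x":0,"y":-1,"z":0,"yaw":0},{"x":0,"y":0,"z":0,"yaw":0}]'|grep eef; python3 -m inch '[{"x":0,"y":0,"z":0,"yaw":0}]'|grep eef;  python3 -m inch '[{"x":0,"y":0.5,"z":0,"yaw":0},{"x":0,"y":0.5,"z":0,"yaw":0},{"x":0,"y":0.5,"z":0,"yaw":0},{"x":0,"y":0.5,"z":0,"yaw":0}]' |grep eef;python3 -m inch '[{"x":0,"y":0.5,"z":0,"yaw":0},{"x":0,"y":0.5,"z":0,"yaw":0},{"x":0,"y":0.5,"z":0,"yaw":0},{"x":0,"y":0.5,"z":0,"yaw":0}]'|grep eef;python3 -m inch '[{"x":0,"y":0,"z":0,"yaw":0}]';
```

```text
eef_rot: [-178.2, -4.6, -1.7]
eef_rot: [-178.3, -4.5, -1.6]
eef_rot: [-178.5, -4.3, -1.4]
eef_rot: [-178.6, -4.1, -1.7]
time_s: 17.03
tcp_pos: [0.4502, 0.0649, 0.1268]
eef_rot: [-178.6, -4.1, -1.8]
contact_force: [-0.9, -0.6, -0.3]
gripper_width: 0.0482
```

```bash
python3 -m inch '[{"x":0.25,"y":-0.5,"z":0,"yaw":0},{"x":0,"y":0,"z":0.5,"yaw":0},{"x":0,"y":0,"z":0.5,"yaw":0},{"x":0,"y":0,"z":0.5,"yaw":0},{"x":0,"y":0,"z":0,"yaw":0}]'; python3 -m inch '[{"x":0,"y":0,"z":0.5,"yaw":0},{"x":0,"y":0,"z":0.3,"yaw":0},{"x":0,"y":0,"z":0,"yaw":0}]'
```

```text
time_s: 17.45
tcp_pos: [0.4611, 0.0758, 0.0903]
eef_rot: [-178.5, -4.3, -2.3]
contact_force: [-1.1, -1.1, -0.1]
gripper_width: 0.0482
time_s: 17.7
tcp_pos: [0.4636, 0.0767, 0.0706]
eef_rot: [-178.5, -4.3, -2.3]
contact_force: [0.6, 0.7, -0.4]
gripper_width: 0.0482
```

```bash
python3 -m inch '[{"x":-0.1,"y":-0.12,"z":0.3,"yaw":0},{"x":0,"y":0,"z":0.15,"yaw":0},{"x":0,"y":0,"z":0,"yaw":0}]';python3 -m inch '[{"x":0,"y":0,"z":0,"yaw":0},{"x":0,"y":0,"z":0,"yaw":0},{"x":0,"y":0,"z":0,"yaw":0},{"x":0,"y":0,"z":0,"yaw":0},{"x":0,"y":0,"z":0,"yaw":0}]' -1 25; python3 -m inch '[{"x":0,"y":0,"z":0,"yaw":0},{"x":0,"y":0,"z":0,"yaw":0}]'
```

```text
time_s: 17.95
tcp_pos: [0.4627, 0.0809, 0.0595]
eef_rot: [-178.5, -4.4, -2.3]
contact_force: [-0.2, -0.7, 0.3]
gripper_width: 0.0483
time_s: 18.37
tcp_pos: [0.4632, 0.0813, 0.0608]
eef_rot: [-178.4, -4.5, -2.3]
contact_force: [-0.6, 0.0, -0.4]
gripper_width: 0.0238
time_s: 18.53
tcp_pos: [0.4631, 0.0812, 0.0609]
eef_rot: [-178.4, -4.5, -2.3]
contact_force: [0.2, -0.3, -0.6]
gripper_width: 0.0243
```

```bash
python3 -m inch '[{"x":0,"y":0,"z":-0.5,"yaw":0},{"x":0,"y":0,"z":-1,"yaw":0},{"x":0,"y":0,"z":-1,"yaw":0},{"x":0,"y":0,"z":-1,"yaw":0},{"x":0,"y":0,"z":-1,"yaw":0}]'
python3 -m inch '[{"x":0,"y":-0.3,"z":-0.5,"yaw":0},{"x":0.1,"y":-0.7,"z":0,"yaw":0},{"x":0.1,"y":-0.7,"z":0,"yaw":0},{"x":0.1,"y":-0.7,"z":0,"yaw":0},{"x":0.1,"y":-0.7,"z":0,"yaw":0}]'
python3 -m inch '[{"x":0.1,"y":-0.7,"z":0,"yaw":0.3},{"x":0.1,"y":-0.7,"z":0,"yaw":1},{"x":0.1,"y":-0.6,"z":0,"yaw":1},{"x":0,"y":-0.2,"z":0,"yaw":1},{"x":0,"y":0,"z":0,"yaw":1}]'
```

```text
time_s: 18.95
tcp_pos: [0.4496, 0.0759, 0.1708]
eef_rot: [-178.8, -3.7, -2.3]
contact_force: [1.4, 0.0, -1.1]
gripper_width: 0.0238
time_s: 19.37
tcp_pos: [0.4632, 0.154, 0.1941]
eef_rot: [-178.4, -4.3, -2.6]
contact_force: [0.8, -0.2, -0.6]
gripper_width: 0.0241
time_s: 19.78
tcp_pos: [0.4757, 0.2137, 0.196]
eef_rot: [-177.1, -3.5, -20.3]
contact_force: [0.7, -0.4, -1.6]
gripper_width: 0.024
```

```bash
python3 -m inch '[{"x":0,"y":0,"z":0,"yaw":1},{"x":0,"y":0,"z":0,"yaw":1},{"x":0,"y":0,"z":0,"yaw":1},{"x":0,"y":0,"z":0,"yaw":1},{"x":0,"y":0,"z":0,"yaw":1}]'
python3 -m inch '[{"x":0,"y":0,"z":0,"yaw":1},{"x":0,"y":0,"z":0,"yaw":1},{"x":0,"y":0,"z":0,"yaw":1},{"x":0,"y":0,"z":0,"yaw":1},{"x":0,"y":0,"z":0,"yaw":1}]'
python3 -m inch '[{"x":0,"y":0,"z":0,"yaw":1},{"x":0,"y":0,"z":0,"yaw":1},{"x":0,"y":0,"z":0,"yaw":1},{"x":0,"y":0,"z":0,"yaw":1},{"x":0,"y":0,"z":0,"yaw":1}]'
python3 -m inch '[{"x":0,"y":0,"z":0,"yaw":1},{"x":0,"y":0,"z":0,"yaw":0}]'
```

```text
time_s: 20.2
tcp_pos: [0.4746, 0.2144, 0.1941]
eef_rot: [-176.2, -2.2, -41.3]
contact_force: [-0.8, -0.4, -1.2]
gripper_width: 0.024
time_s: 20.62
tcp_pos: [0.4733, 0.2138, 0.1927]
eef_rot: [-175.9, -0.6, -62.3]
contact_force: [0.5, -0.0, -1.9]
gripper_width: 0.024
time_s: 21.03
tcp_pos: [0.4721, 0.2131, 0.1913]
eef_rot: [-176.0, 0.9, -83.4]
contact_force: [-0.1, -1.4, 0.3]
gripper_width: 0.024
time_s: 21.2
tcp_pos: [0.4716, 0.2129, 0.1907]
eef_rot: [-176.2, 1.2, -87.8]
contact_force: [1.0, -0.5, -1.7]
gripper_width: 0.024
```

```bash
python3 -m inch '[{"x":-0.7,"y":-0.2,"z":0,"yaw":0},{"x":-0.7,"y":-0.2,"z":0,"yaw":0},{"x":-0.7,"y":-0.2,"z":0,"yaw":0},{"x":-0.7,"y":0,"z":0,"yaw":0},{"x":-0.5,"y":0,"z":0,"yaw":0}]'
python3 -m inch '[{"x":0,"y":0,"z":0,"yaw":0}]'
python3 - <<'E'
from h import *
p,d=r.capture("side");np.savez("side5.npz",p=p,d=d);crop(p,235,205,325,295,6,"pics/s5.png")
E
```

```text
time_s: 21.62
tcp_pos: [0.4835, 0.2997, 0.1933]
eef_rot: [-176.2, 1.1, -87.4]
contact_force: [-0.8, 0.7, -1.4]
gripper_width: 0.0236
time_s: 21.7
tcp_pos: [0.4835, 0.3026, 0.1929]
eef_rot: [-176.2, 1.1, -87.3]
contact_force: [0.1, 0.4, -1.1]
gripper_width: 0.0237
```

View pics/s5.png

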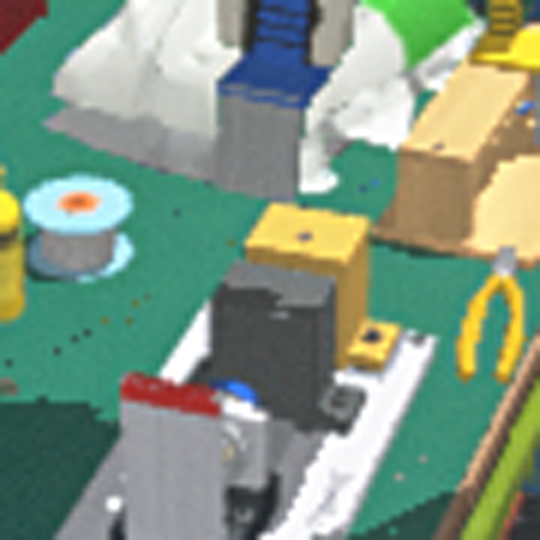

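```bash
python3 - <<'E'
from h import *
P=pts("side",np.load("side5.npz")["d"])
for v in range(221,239,2):print(v,np.median(P[v,273:284],0), P[v,270],P[v,287])
# target block top / front edge from depth
for v in range(246,280,3):print(v,np.median(P[v,274:288],0))
E
```

```text
221 [0.4811 0.3342 0.1962] [0.5988 0.0884 0.0475] [0.5511 0.0589 0.0415]
223 [0.4808 0.3352 0.19  ] [0.5986 0.089  0.0405] [0.5495 0.0634 0.0368]
225 [0.4806 0.3354 0.1849] [0.5967 0.0942 0.0362] [0.5494 0.0635 0.0294]
227 [0.4792 0.3365 0.1795] [0.5969 0.0936 0.0284] [0.5446 0.0771 0.0301]
229 [0.4791 0.3366 0.1743] [0.5999 0.0862 0.0165] [0.5434 0.0804 0.0246]
231 [0.4795 0.338  0.1689] [0.5969 0.094  0.0138] [0.5427 0.0823 0.0184]
233 [0.479  0.3372 0.163 ] [0.5956 0.0974 0.0084] [0.5422 0.0835 0.0117]
235 [0.4797 0.3374 0.157 ] [0.5013 0.3367 0.1519] [0.5389 0.0928 0.0101]
237 [0.4787 0.338  0.1517] [0.59   0.1118 0.0025] [ 0.5403  0.0884 -0.0001]
246 [0.5013 0.2563 0.072 ]
249 [0.4971 0.2692 0.0714]
252 [0.4906 0.288  0.0733]
255 [0.4839 0.3038 0.0741]
258 [0.4814 0.3123 0.0709]
261 [0.4812 0.3136 0.0628]
264 [0.4786 0.3179 0.0543]
267 [0.479  0.3169 0.0444]
270 [0.4788 0.3141 0.0352]
273 [0.4702 0.3144 0.0258]
276 [0.4688 0.32   0.0188]
279 [0.467  0.3334 0.0185]
```

```bash
python3 -m inch '[{"x":0.15,"y":-0.1,"z":0.3,"yaw":0},{"x":0,"y":0,"z":0.6,"yaw":0},{"x":0,"y":0,"z":0.6,"yaw":0},{"x":0,"y":0,"z":0.6,"yaw":0},{"x":0,"y":0,"z":0.4,"yaw":0}]'
python3 -m inch '[{"x":0,"y":0,"z":0,"yaw":0}]'
```

```text
time_s: 22.17
tcp_pos: [0.4903, 0.299, 0.1288]
eef_rot: [-176.1, 1.2, -87.1]
contact_force: [-0.8, 0.4, -1.5]
gripper_width: 0.0241
time_s: 22.25
tcp_pos: [0.4892, 0.2972, 0.1261]
eef_rot: [-176.3, 1.1, -87.1]
contact_force: [-1.0, -0.2, -1.5]
gripper_width: 0.0237
```

```bash
python3 -m inch '[{"x":-0.14,"y":0,"z":0,"yaw":0.25},{"x":0,"y":0,"z":0.4,"yaw":0},{"x":0,"y":0,"z":0.4,"yaw":0},{"x":0,"y":0,"z":0.3,"yaw":0},{"x":0,"y":0,"z":0,"yaw":0}]'
python3 - <<'E'
from h import *
p,d=r.capture("side");np.savez("side6.npz",p=p,d=d);crop(p,240,210,315,285,7,"pics/s6.png");P=pts("side",d)
for v in range(238,264,2):print(v,np.median(P[v,274:284],0))
E
```

```text
time_s: 22.67
tcp_pos: [0.4914, 0.3005, 0.0972]
eef_rot: [-176.3, 1.2, -88.2]
contact_force: [-0.6, -0.3, -1.2]
gripper_width: 0.024
238 [0.4904 0.3034 0.1273]
240 [0.4906 0.303  0.1199]
242 [0.4898 0.3043 0.1151]
244 [0.489  0.3052 0.1095]
246 [0.4904 0.3048 0.1022]
248 [0.4867 0.3123 0.1015]
250 [0.4825 0.3238 0.1035]
252 [0.4804 0.3314 0.1012]
254 [0.4802 0.3329 0.0963]
256 [0.4792 0.332  0.089 ]
258 [0.4784 0.3349 0.0846]
260 [0.4784 0.3329 0.0776]
262 [0.4789 0.3327 0.0708]
```

View pics/s6.png

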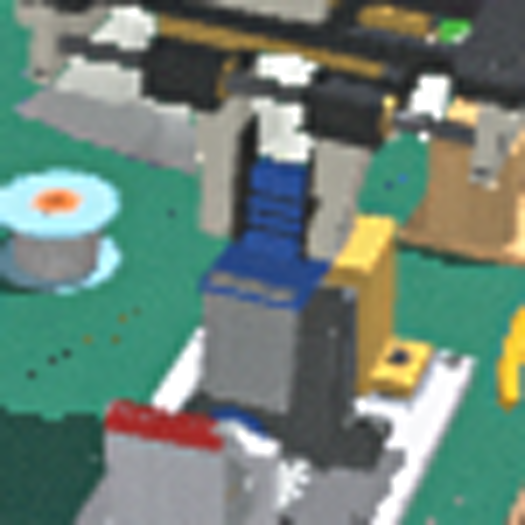

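```bash
python3 -m inch '[{"x":0,"y":0,"z":0.3,"yaw":0},{"x":0,"y":0,"z":0.15,"yaw":0},{"x":0,"y":0,"z":0,"yaw":0}]'
```

```text
time_s: 22.97
tcp_pos: [0.4928, 0.3014, 0.0863]
eef_rot: [-176.2, 1.3, -88.2]
contact_force: [-0.3, -0.5, -0.9]
gripper_width: 0.0238
```

```bash
python3 -m inch '[{"x":0,"y":0,"z":0.15,"yaw":0},{"x":0,"y":0,"z":0.1,"yaw":0},{"x":0,"y":0,"z":0,"yaw":0}]'
```

```text
time_s: 23.22
tcp_pos: [0.4934, 0.3018, 0.0796]
eef_rot: [-176.2, 1.3, -88.2]
contact_force: [0.6, -0.3, -1.9]
gripper_width: 0.0242
```

```bash
python3 -m inch '[{"x":0,"y":0.1,"z":0.1,"yaw":0},{"x":0,"y":0,"z":0.1,"yaw":0},{"x":0,"y":0,"z":0,"yaw":0}]'
python3 - <<'E'
from h import *
p,d=r.capture("side");np.savez("side7.npz",p=p,d=d);P=pts("side",d)
hsv=cv2.cvtColor(p,cv2.COLOR_RGB2HSV).astype(int)
m=(hsv[...,0]>105)&(hsv[...,0]<125)&(hsv[...,1]>120);m[:235]=0;m[262:]=0;m[:,:262]=0;m[:,295:]=0
for v in range(238,262):
    k=np.nonzero(m[v])[0]
    if len(k)>3:print(v,k.min(),k.max(),P[v,k].mean(0),P[v,k.min()+1],P[v,k.max()-1])
E
```

```text
time_s: 23.47
tcp_pos: [0.4934, 0.3036, 0.0781]
eef_rot: [-175.8, 1.4, -88.1]
contact_force: [-0.4, 0.5, -1.5]
gripper_width: 0.0237
240 275 280 [0.4937 0.3019 0.1189] [0.4976 0.3027 0.1185] [0.4896 0.3015 0.1195]
241 275 282 [0.4903 0.3033 0.1173] [0.4967 0.3053 0.1171] [0.4834 0.3028 0.1185]
242 275 282 [0.4454 0.4246 0.1929] [0.4961 0.3067 0.1149] [0.4824 0.3054 0.1171]
243 275 281 [0.491  0.3053 0.1121] [0.4976 0.3028 0.1093] [0.4861 0.3031 0.1119]
244 275 282 [0.4895 0.3055 0.1094] [0.4965 0.3057 0.108 ] [0.483  0.3037 0.1098]
245 274 281 [0.4926 0.3047 0.1051] [0.4991 0.3064 0.1047] [0.4848 0.3065 0.1078]
246 274 281 [0.4921 0.3061 0.1029] [0.4981 0.3089 0.1033] [0.4845 0.3072 0.1052]
247 274 281 [0.4924 0.3052 0.0992] [0.4994 0.3056 0.0979] [0.4859 0.3035 0.0996]
248 274 281 [0.4921 0.3061 0.0966] [0.4976 0.3104 0.098 ] [0.4854 0.3048 0.0974]
249 274 281 [0.492  0.3064 0.0937] [0.4985 0.3081 0.0933] [0.4856 0.3043 0.0939]
250 273 281 [0.4554 0.411  0.1607] [0.5021 0.3061 0.0881] [0.1415 1.2498 0.7282]
251 272 281 [0.4945 0.3073 0.0873] [0.5054 0.3052 0.0836] [0.4847 0.3065 0.089 ]
252 271 281 [0.4952 0.3092 0.0851] [0.5059 0.3114 0.084 ] [0.4837 0.3094 0.0878]
253 270 282 [0.4941 0.312  0.0839] [0.5058 0.319  0.0855] [0.483  0.3032 0.0811]
254 269 284 [0.4915 0.3153 0.0833] [0.5063 0.3251 0.0858] [0.4758 0.3073 0.082 ]
255 272 284 [0.4868 0.3164 0.0818] [0.4984 0.3235 0.0835] [0.4736 0.3135 0.0831]
256 275 284 [0.4814 0.3194 0.0817] [0.4897 0.3238 0.0825] [0.474  0.3124 0.0791]
257 277 283 [0.4777 0.3232 0.0817] [0.4831 0.3264 0.0825] [0.4743 0.3193 0.0801]
```

```bash
python3 -m inch '[{"x":0,"y":0,"z":0.12,"yaw":0},{"x":0,"y":0,"z":0.1,"yaw":0}]'; python3 -m inch '[{"x":0,"y":0,"z":0.1,"yaw":0}]'
```

```text
time_s: 23.68
tcp_pos: [0.4947, 0.3051, 0.0765]
eef_rot: [-175.6, 1.6, -88.0]
contact_force: [-11.3, -4.0, 28.7]
gripper_width: 0.0243
time_s: 23.77
tcp_pos: [0.4948, 0.3052, 0.0764]
eef_rot: [-175.6, 1.6, -87.9]
contact_force: [-12.5, -4.5, 27.7]
gripper_width: 0.0241
```

```bash
python3 -m inch '[{"x":0,"y":0,"z":-0.05,"yaw":0},{"x":0,"y":0,"z":0,"yaw":0},{"x":0,"y":0,"z":0,"yaw":0},{"x":0,"y":0,"z":0,"yaw":0},{"x":0,"y":0,"z":0,"yaw":0}]' 0.1
python3 -m inch '[{"x":0,"y":0.1,"z":-0.4,"yaw":0},{"x":0,"y":0.1,"z":-0.6,"yaw":0},{"x":0,"y":0.1,"z":-0.8,"yaw":0},{"x":0,"y":0,"z":-1,"yaw":0},{"x":0,"y":0,"z":-1,"yaw":0}]'
python3 - <<'E'
from h import *
p,d=r.capture("side");np.savez("side8.npz",p=p,d=d);P=pts("side",d);crop(p,240,210,315,285,7,"pics/s8.png")
hsv=cv2.cvtColor(p,cv2.COLOR_RGB2HSV).astype(int)
m=(hsv[...,0]>105)&(hsv[...,0]<125)&(hsv[...,1]>120);m[:235]=0;m[262:]=0;m[:,:262]=0;m[:,295:]=0
for v in range(238,264,2):
    k=np.nonzero(m[v])[0]
    if len(k)>3:print(v,k.min(),k.max(),np.median(P[v,k],0),P[v,k.min()+1],P[v,k.max()-1])
for v in range(257,272,2):print(v,np.median(P[v,272:280],0))
E
```

```text
time_s: 24.18
tcp_pos: [0.4951, 0.306, 0.0788]
eef_rot: [-175.5, 1.7, -87.9]
contact_force: [0.3, 0.2, -0.6]
gripper_width: 0.0472
time_s: 24.6
tcp_pos: [0.4763, 0.299, 0.1702]
eef_rot: [-176.0, 1.1, -88.0]
contact_force: [0.8, 1.2, 0.4]
gripper_width: 0.0477
240 275 279 [0.4965 0.3023 0.1182] [0.4978 0.3023 0.1182] [0.4919 0.3028 0.1198]
242 274 281 [0.491  0.3062 0.1159] [0.5002 0.3035 0.1122] [0.4856 0.3045 0.1159]
244 274 281 [0.4907 0.3077 0.1103] [0.4982 0.3088 0.1094] [0.4848 0.3067 0.1111]
246 274 281 [0.492  0.3081 0.1039] [0.4985 0.3081 0.1027] [0.4835 0.3102 0.1072]
248 274 281 [0.4919 0.307  0.0972] [0.499  0.3068 0.0955] [0.484  0.3088 0.1   ]
250 272 282 [0.4938 0.3084 0.0915] [0.5044 0.3077 0.0885] [0.4809 0.3093 0.0947]
252 271 285 [0.4903 0.3056 0.0818] [0.5082 0.3054 0.0799] [0.4776 0.2944 0.0802]
254 270 285 [0.4922 0.3099 0.0802] [0.5053 0.3205 0.0833] [0.4748 0.3021 0.0791]
256 268 283 [0.4925 0.3201 0.08  ] [0.5087 0.3263 0.0797] [0.4753 0.3167 0.0815]
258 267 282 [0.4862 0.3294 0.08  ] [0.5083 0.3348 0.0787] [0.4752 0.3249 0.0802]
257 [0.4901 0.3265 0.0808]
259 [0.4869 0.334  0.08  ]
261 [0.4877 0.3351 0.0734]
263 [0.4871 0.3345 0.0676]
265 [0.4875 0.3345 0.0611]
267 [0.487  0.3343 0.055 ]
269 [0.4841 0.3431 0.0554]
271 [0.4795 0.3562 0.0581]
```

View pics/s8.png

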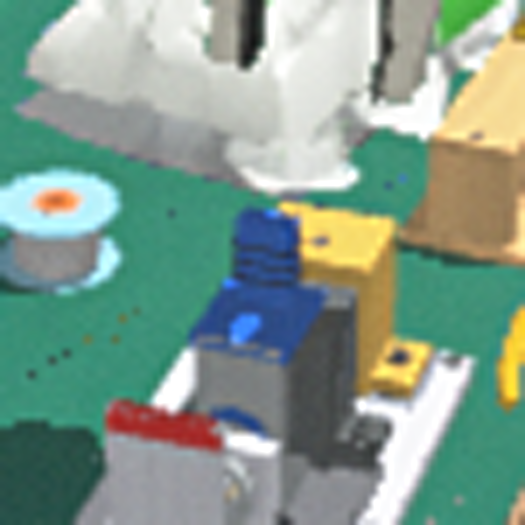

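```bash
python3 -m inch '[{"x":-0.5,"y":-0.1,"z":-0.2,"yaw":0},{"x":-1,"y":-0.1,"z":0,"yaw":0},{"x":-1,"y":0,"z":0,"yaw":0},{"x":-1,"y":0,"z":0,"yaw":0},{"x":-1,"y":0,"z":0,"yaw":0}]' -1 20
python3 -m inch '[{"x":-1,"y":0,"z":0,"yaw":0},{"x":-0.5,"y":0,"z":0,"yaw":0},{"x":0,"y":0,"z":0,"yaw":0}]'
```

```text
time_s: 25.07
tcp_pos: [0.4792, 0.4138, 0.1928]
eef_rot: [-175.4, 1.8, -88.2]
contact_force: [0.1, -0.1, -0.4]
gripper_width: 0.0206
time_s: 25.32
tcp_pos: [0.4773, 0.4569, 0.1947]
eef_rot: [-175.4, 1.9, -88.1]
contact_force: [0.6, -0.4, 0.6]
gripper_width: 0.002
```

```bash
python3 -m inch '[{"x":0,"y":0,"z":0.8,"yaw":0},{"x":0,"y":0,"z":0.9,"yaw":0},{"x":0,"y":0,"z":0.9,"yaw":0},{"x":0,"y":0,"z":0.8,"yaw":0},{"x":0,"y":0,"z":0.4,"yaw":0}]'
python3 -m inch '[{"x":0,"y":0,"z":0.3,"yaw":0},{"x":0,"y":0,"z":0,"yaw":0}]'
```

```text
time_s: 25.73
tcp_pos: [0.4857, 0.4608, 0.1016]
eef_rot: [-175.1, 2.2, -88.0]
contact_force: [-0.3, -0.5, -0.8]
gripper_width: 0.0004
time_s: 25.9
tcp_pos: [0.4857, 0.4587, 0.0915]
eef_rot: [-175.3, 1.9, -88.1]
contact_force: [0.6, 0.0, 0.1]
gripper_width: 0.0005
```

```bash
python3 -m inch '[{"x":0,"y":0,"z":0.3,"yaw":0},{"x":0.2,"y":0,"z":0.1,"yaw":0},{"x":0.2,"y":0,"z":0,"yaw":0},{"x":0.2,"y":0,"z":0,"yaw":0},{"x":0,"y":0,"z":0,"yaw":0}]'
python3 -m inch '[{"x":0.1,"y":0,"z":0,"yaw":0},{"x":0.08,"y":0,"z":0,"yaw":0},{"x":0.08,"y":0,"z":0,"yaw":0}]'
```

```text
time_s: 26.32
tcp_pos: [0.4882, 0.4434, 0.0835]
eef_rot: [-175.1, 2.1, -88.0]
contact_force: [-0.1, -0.4, -0.7]
gripper_width: 0.0005
time_s: 26.57
tcp_pos: [0.489, 0.4377, 0.0851]
eef_rot: [-175.0, 2.3, -88.0]
contact_force: [-1.2, 2.1, -2.0]
gripper_width: 0.0005
```

```bash
f(){ grep -E "time|tcp|force" | tr '\n' ' '; echo; }; python3 -m inch '[{"x":0.06,"y":0,"z":0,"yaw":0},{"x":0.06,"y":0,"z":0,"yaw":0}]'|f
python3 -m inch '[{"x":0.06,"y":0,"z":0,"yaw":0},{"x":0.06,"y":0,"z":0,"yaw":0}]'|f
python3 -m inch '[{"x":0.06,"y":0,"z":0,"yaw":0}]'|f
python3 -m inch '[{"x":0.06,"y":0,"z":0,"yaw":0}]'|f
```

```text
time_s: 26.73 tcp_pos: [0.4891, 0.4355, 0.0854] contact_force: [-0.1, 2.1, -2.5] 
time_s: 26.9 tcp_pos: [0.4892, 0.4329, 0.0853] contact_force: [-1.1, 2.9, -0.8] 
time_s: 26.98 tcp_pos: [0.4893, 0.4315, 0.0853] contact_force: [-0.5, 2.0, -0.6] 
time_s: 27.07 tcp_pos: [0.4893, 0.43, 0.0854] contact_force: [-1.4, 2.4, -0.5]
```

```bash
f(){ grep -E "tcp|force" | tr '\n' ' '; echo; }; for i in 1; do :; done
python3 -m inch '[{"x":0.06,"y":0,"z":0,"yaw":0}]'|f
python3 -m inch '[{"x":0.06,"y":0,"z":0,"yaw":0}]'|f
python3 -m inch '[{"x":0.05,"y":0,"z":0,"yaw":0}]'|f
python3 -m inch '[{"x":0.05,"y":0,"z":0,"yaw":0}]'|f
python3 -m inch '[{"x":0.05,"y":0,"z":0,"yaw":0}]'|f
```

```text
tcp_pos: [0.4894, 0.4285, 0.0853] contact_force: [-0.9, 2.8, 0.1] 
tcp_pos: [0.4894, 0.4269, 0.0853] contact_force: [-0.9, 1.4, -0.5] 
tcp_pos: [0.4895, 0.4256, 0.0854] contact_force: [-1.9, 2.5, -0.9] 
tcp_pos: [0.4895, 0.4243, 0.0854] contact_force: [-0.5, 3.4, -0.8] 
tcp_pos: [0.4896, 0.423, 0.0853] contact_force: [-1.9, 3.6, -0.7]
```

```bash
f(){ grep -E "tcp|force" | tr '\n' ' '; echo; }
python3 -m inch '[{"x":0.05,"y":0,"z":0,"yaw":0}]'|f
python3 -m inch '[{"x":0.05,"y":0,"z":0,"yaw":0}]'|f
python3 -m inch '[{"x":0.05,"y":0,"z":0,"yaw":0}]'|f
python3 -m inch '[{"x":0.05,"y":0,"z":0,"yaw":0}]'|f
```

```text
tcp_pos: [0.4896, 0.4218, 0.0853] contact_force: [-0.8, 3.4, -0.6] 
tcp_pos: [0.4897, 0.4206, 0.0854] contact_force: [-2.6, 3.0, 0.3] 
tcp_pos: [0.4897, 0.4194, 0.0854] contact_force: [-2.3, 2.9, 0.5] 
tcp_pos: [0.4898, 0.4188, 0.0854] contact_force: [-3.2, 9.2, -2.5]
```

```bash
f(){ grep -E "tcp|force" | tr '\n' ' '; echo; }
python3 -m inch '[{"x":0.03,"y":0,"z":0,"yaw":0}]'|f
python3 -m inch '[{"x":0.03,"y":0,"z":0,"yaw":0}]'|f
python3 -m inch '[{"x":0.03,"y":0,"z":0,"yaw":0}]'|f
```

```text
tcp_pos: [0.4898, 0.4189, 0.0854] contact_force: [-3.1, 6.3, -1.9] 
tcp_pos: [0.4897, 0.4189, 0.0854] contact_force: [-1.8, 6.0, -1.8] 
tcp_pos: [0.4898, 0.419, 0.0854] contact_force: [-2.2, 5.8, -1.2]
```

```bash
f(){ grep -E "tcp|force" | tr '\n' ' '; echo; }
python3 -m inch '[{"x":0.04,"y":0,"z":0,"yaw":0},{"x":0.04,"y":0,"z":0,"yaw":0}]'|f
python3 -m inch '[{"x":-0.1,"y":0,"z":0,"yaw":0},{"x":-0.3,"y":0,"z":0,"yaw":0},{"x":-0.4,"y":0,"z":0,"yaw":0},{"x":0,"y":0,"z":0,"yaw":0}]'|f
python3 - <<'E'
from chk import *
p,q,_=red()
p,d=r.capture("side");np.savez("side9.npz",p=p,d=d);P=pts("side",d);crop(p,240,210,315,285,7,"pics/s9.png")
hsv=cv2.cvtColor(p,cv2.COLOR_RGB2HSV).astype(int)
m=(hsv[...,0]>105)&(hsv[...,0]<125)&(hsv[...,1]>120);m[:235]=0;m[262:]=0;m[:,:262]=0;m[:,295:]=0
for v in range(238,264,2):
    k=np.nonzero(m[v])[0]
    if len(k)>3:print(v,k.min(),k.max(),np.median(P[v,k],0),P[v,k.min()+1],P[v,k.max()-1])
E
```

```text
tcp_pos: [0.4898, 0.419, 0.0855] contact_force: [-2.7, 7.4, -1.5] 
tcp_pos: [0.4892, 0.438, 0.0865] contact_force: [0.7, -0.0, 0.9] 
red side 271.35714285714283 266.57142857142856 14 [0.4711 0.406  0.106 ]
plate top [0.4837 0.3981 0.108 ] 38 (was .3972)
254 279 284 [0.4801 0.3057 0.0801] [0.4837 0.3093 0.0814] [0.4766 0.3051 0.0805]
256 278 283 [0.4773 0.3168 0.0805] [0.4836 0.3173 0.08  ] [0.4755 0.3162 0.0811]
```

View pics/s9.png

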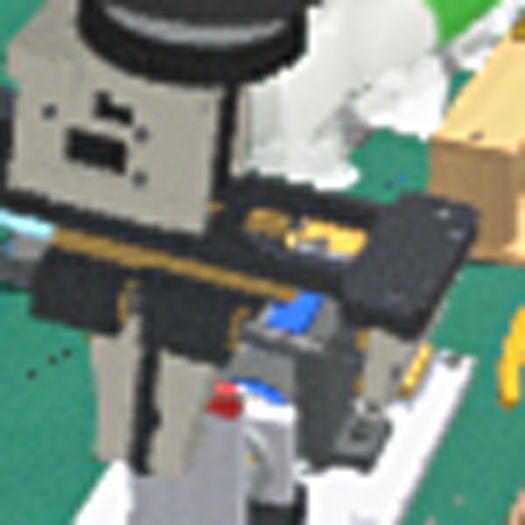

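```bash
f(){ grep -E "tcp|eef|force" | tr '\n' ' '; echo; }
python3 -m inch '[{"x":0,"y":0,"z":-0.6,"yaw":0},{"x":0,"y":0,"z":-1,"yaw":0},{"x":0,"y":0,"z":-1,"yaw":0},{"x":0,"y":0,"z":-1,"yaw":0},{"x":0,"y":0,"z":-1,"yaw":0}]' 0.2|f
python3 -m inch '[{"x":0,"y":0.3,"z":0,"yaw":0},{"x":0,"y":0,"z":0,"yaw":0}]'|f
python3 - <<'E'
from m import *
p,d=r.capture("side");np.savez("side10.npz",p=p,d=d);P=pts("side",d)
hsv=cv2.cvtColor(p,cv2.COLOR_RGB2HSV).astype(int)
m=(hsv[...,0]>105)&(hsv[...,0]<125)&(hsv[...,1]>120);m[:230]=0;m[264:]=0;m[:,:262]=0;m[:,295:]=0
for v in range(232,264,2):
    k=np.nonzero(m[v])[0]
    if len(k)>3:print(v,k.min(),k.max(),np.median(P[v,k],0),P[v,k.min()+1],P[v,k.max()-1])
q,d=r.capture("top");np.savez("top10.npz",p=q,d=d);P=pts("top",d);print((P[218:246:2,222:250:2,2]*1000).astype(int))
h=(P[...,2]>.1)&(P[...,2]<.135);h[:,:222]=0;h[:,250:]=0;h[:218]=0;h[246:]=0
v,u=np.nonzero(h);print(ray("top",u.mean(),v.mean(),.117),len(u))
E
```

```text
tcp_pos: [0.4759, 0.4249, 0.1958] eef_rot: [-175.5, 2.1, -88.1] contact_force: [-0.5, 0.1, -0.1] 
tcp_pos: [0.4699, 0.426, 0.2018] eef_rot: [-175.1, 2.5, -88.1] contact_force: [-0.5, -1.3, -0.9] 
240 274 282 [0.4929 0.2991 0.1171] [0.5018 0.2992 0.1156] [0.4856 0.2968 0.1178]
242 274 282 [0.4916 0.3019 0.1128] [0.5006 0.3023 0.1114] [0.4849 0.2986 0.1127]
244 274 282 [0.4914 0.303  0.1069] [0.4999 0.3044 0.1065] [0.4831 0.3034 0.1096]
246 275 282 [0.4908 0.3009 0.1002] [0.4986 0.3003 0.0981] [0.4844 0.2998 0.101 ]
248 273 282 [0.4921 0.3023 0.0944] [0.5034 0.3026 0.0921] [0.4842 0.3001 0.0949]
250 272 286 [0.4885 0.3007 0.0855] [0.509  0.2959 0.0805] [0.4783 0.2843 0.0804]
252 270 285 [0.4938 0.3023 0.08  ] [0.5107 0.3066 0.0801] [0.4774 0.295  0.0806]
254 269 284 [0.4935 0.3102 0.0797] [0.5099 0.3159 0.0795] [0.4781 0.3008 0.0775]
256 268 283 [0.4826 0.3166 0.0794] [0.508  0.3282 0.081 ] [0.4768 0.3125 0.0785]
258 270 282 [0.4935 0.3277 0.0777] [0.5014 0.3304 0.0775] [0.4765 0.321  0.0775]
[[ 14  10   4  12  14   9  10   9   9  12   6  11  13  13]
 [ 11  16   7   5   8  13  15  14  21   9   2  11  15  20]
 [  9   7  14   6  11  19  29  20  14  12   9  15  13  16]
 [ 15  77  85  78  78  80  84  78  73  69  13  11  66  71]
 [  2  82  71  80 118 111 113  75  71  72   8  10  74  70]
 [ 55  78  73  81 113 118 108  72  78  72  13  52  73  67]
 [ 62  81  74  76 112 110 113  84  74  73  11  62  76  76]
 [ 63  75  78  80  78 113 112  81  76  76  10  56  73  75]
 [ 55  81  78  77  78  78  79  78  70  74  12  62  74  73]
 [ 49  18  21  51  70  76  73  75  70  71  16  11  71  69]
 [ 10  11   5  13  70  76  74  71  72  71  16  11  70  69]
 [  9  14  11  14   9  19  20  19  12  24   7   9   7  18]
 [ 11  19  14   7  14  21  22  22  23  18  16  10   8  20]
 [ 10   9   9  12   4  20  18  21  17  15   5  16  15  14]]
[0.4943 0.2926 0.117 ] 39
```

```bash
f(){ grep -E "tcp|eef|force" | tr '\n' ' '; echo; }
python3 -m inch '[{"x":0.8,"y":-0.1,"z":0,"yaw":0},{"x":0.9,"y":-0.1,"z":0,"yaw":0},{"x":0.9,"y":-0.1,"z":0,"yaw":0},{"x":0.9,"y":0,"z":0,"yaw":0},{"x":0.9,"y":0,"z":0,"yaw":0}]'|f
python3 -m inch '[{"x":0.7,"y":0,"z":0,"yaw":0},{"x":0,"y":0,"z":0,"yaw":0}]'|f
```

```text
tcp_pos: [0.4817, 0.313, 0.1909] eef_rot: [-175.4, 2.1, -87.8] contact_force: [-0.4, -0.0, 0.1] 
tcp_pos: [0.4815, 0.2894, 0.1879] eef_rot: [-175.6, 1.9, -88.0] contact_force: [-1.2, 0.2, -0.6]
```

```bash
f(){ grep -E "tcp|eef|force" | tr '\n' ' '; echo; }
python3 -m inch '[{"x":0,"y":0,"z":0.7,"yaw":0},{"x":0,"y":0,"z":0.7,"yaw":0},{"x":0,"y":0,"z":0.7,"yaw":0},{"x":0,"y":0,"z":0.4,"yaw":0},{"x":0,"y":0,"z":0,"yaw":0}]'|f
```

```text
tcp_pos: [0.4875, 0.2885, 0.1221] eef_rot: [-175.6, 1.8, -88.2] contact_force: [-0.1, -0.1, -0.3]
```

```bash
f(){ grep -E "tcp|eef|force" | tr '\n' ' '; echo; }
python3 -m inch '[{"x":-0.2,"y":-0.06,"z":0.3,"yaw":0},{"x":0,"y":0,"z":0.5,"yaw":0},{"x":0,"y":0,"z":0.5,"yaw":0},{"x":0,"y":0,"z":0.3,"yaw":0},{"x":0,"y":0,"z":0,"yaw":0}]'|f
```

```text
tcp_pos: [0.4936, 0.297, 0.0807] eef_rot: [-175.6, 1.8, -88.2] contact_force: [-0.2, -0.0, 1.1]
```

```bash
f(){ grep -E "tcp|eef|force|grip" | tr '\n' ' '; echo; }
python3 -m inch '[{"x":0.03,"y":0.02,"z":0.1,"yaw":0},{"x":0,"y":0,"z":0,"yaw":0}]'|f
python3 -m inch '[{"x":0,"y":0,"z":0,"yaw":0},{"x":0,"y":0,"z":0,"yaw":0},{"x":0,"y":0,"z":0,"yaw":0},{"x":0,"y":0,"z":0,"yaw":0},{"x":0,"y":0,"z":0,"yaw":0}]' -1 20|f
python3 -m inch '[{"x":0,"y":0,"z":0,"yaw":0},{"x":0,"y":0,"z":0,"yaw":0}]'|f
```

```text
tcp_pos: [0.4937, 0.2968, 0.0782] eef_rot: [-175.5, 1.8, -88.1] contact_force: [-0.6, -0.8, -0.5] gripper_width: 0.052 
tcp_pos: [0.4955, 0.2983, 0.0813] eef_rot: [-175.3, 2.0, -88.1] contact_force: [3.8, -0.6, 5.2] gripper_width: 0.0252 
tcp_pos: [0.4953, 0.2982, 0.0818] eef_rot: [-175.3, 2.0, -88.1] contact_force: [-1.0, 0.7, -0.4] gripper_width: 0.0242
```

```bash
python3 - <<'E'
from m import *
p,d=r.capture("side");np.savez("side11.npz",p=p,d=d)
def red(p):
    hsv=cv2.cvtColor(p,cv2.COLOR_RGB2HSV).astype(int);H,S,V=[hsv[...,i] for i in range(3)]
    m=((H<6)|(H>172))&(S>130)&(V>100);m[:255]=0;m[290:]=0;m[:,:245]=0;m[:,290:]=0
    v,u=np.nonzero(m);return u.mean(),v.mean(),len(u)
a=np.load("side10.npz")["p"]
print(red(a),red(p))
g=lambda x:cv2.cvtColor(x,cv2.COLOR_RGB2GRAY)[258:300,245:290].astype(np.float32)
print("diff",np.abs(g(a)-g(p)).mean(),cv2.phaseCorrelate(g(a),g(p),cv2.createHanningWindow((45,42),cv2.CV_32F)))
P=pts("side",d);hsv=cv2.cvtColor(p,cv2.COLOR_RGB2HSV).astype(int)
m=(hsv[...,0]>105)&(hsv[...,0]<125)&(hsv[...,1]>120);m[:230]=0;m[264:]=0;m[:,:262]=0;m[:,295:]=0
for v in range(242,264,2):
    k=np.nonzero(m[v])[0]
    if len(k)>3:print(v,k.min(),k.max(),np.median(P[v,k],0))
E
```

```text
(np.float64(265.9767441860465), np.float64(266.04651162790697), 43) (np.float64(266.1509433962264), np.float64(265.92452830188677), 53)
diff 31.097883 ((0.649402373002463, 0.2995336082917994), 0.8148095634837209)
242 274 282 [0.4922 0.303  0.1132]
244 274 282 [0.4919 0.3028 0.1073]
246 274 281 [0.4928 0.3024 0.1016]
248 273 281 [0.4955 0.3009 0.0927]
250 272 281 [0.4957 0.3016 0.0879]
252 271 285 [0.4919 0.3025 0.0818]
254 269 285 [0.4914 0.3132 0.0808]
256 268 283 [0.4821 0.3167 0.0799]
```

```bash
f(){ grep -E "tcp|eef|force|grip" | tr '\n' ' '; echo; }
python3 -m inch '[{"x":-0.005,"y":-0.02,"z":-0.25,"yaw":0},{"x":-0.007,"y":-0.025,"z":-0.3,"yaw":0}]'|f
python3 -m inch '[{"x":-0.007,"y":-0.025,"z":-0.3,"yaw":0},{"x":-0.007,"y":-0.025,"z":-0.3,"yaw":0}]'|f
python3 -m inch '[{"x":-0.007,"y":-0.03,"z":-0.4,"yaw":0},{"x":-0.007,"y":-0.03,"z":-0.4,"yaw":0}]'|f
```

```text
tcp_pos: [0.4943, 0.2976, 0.0944] eef_rot: [-175.4, 2.0, -88.1] contact_force: [0.4, 2.6, -1.7] gripper_width: 0.0235 
tcp_pos: [0.4941, 0.2976, 0.1108] eef_rot: [-175.5, 2.0, -88.1] contact_force: [-0.5, -0.4, -1.3] gripper_width: 0.024 
tcp_pos: [0.4937, 0.2967, 0.1325] eef_rot: [-175.5, 1.9, -88.1] contact_force: [0.1, -0.8, -0.5] gripper_width: 0.0238
```

```bash
f(){ grep -E "time|tcp|eef|grip" | tr '\n' ' '; echo; }
python3 -m inch '[{"x":0,"y":-0.05,"z":-0.8,"yaw":0},{"x":0,"y":-0.05,"z":-1,"yaw":0},{"x":0.2,"y":0,"z":-0.8,"yaw":0},{"x":0.8,"y":0,"z":0,"yaw":0},{"x":0.8,"y":0,"z":0,"yaw":0}]'|f
python3 -m inch '[{"x":0.8,"y":0.1,"z":0,"yaw":0},{"x":0.8,"y":0.1,"z":0,"yaw":0},{"x":0.5,"y":0.2,"z":0,"yaw":0},{"x":0,"y":0,"z":0,"yaw":-1},{"x":0,"y":0,"z":0,"yaw":-1}]'|f
python3 -c "from chk import *;red()"
```

```text
time_s: 32.53 tcp_pos: [0.4932, 0.2502, 0.2054] eef_rot: [-175.3, 2.0, -87.9] gripper_width: 0.0243 
time_s: 32.95 tcp_pos: [0.4837, 0.1912, 0.2081] eef_rot: [-174.9, 1.4, -79.9] gripper_width: 0.024 
red side 265.89285714285717 265.76785714285717 56 [0.485  0.4075 0.106 ]
plate top [0.4856 0.3991 0.108 ] 52 (was .3972)
```

```bash
f(){ grep -E "time|tcp|eef|grip" | tr '\n' ' '; echo; }
python3 -m inch '[{"x":0,"y":0,"z":0,"yaw":-1},{"x":0,"y":0,"z":0,"yaw":-1},{"x":0,"y":0,"z":0,"yaw":-1},{"x":0,"y":0,"z":0,"yaw":-1},{"x":0,"y":0,"z":0,"yaw":-1}]'|f
python3 -m inch '[{"x":0,"y":0,"z":0,"yaw":-1},{"x":0,"y":0,"z":0,"yaw":-1},{"x":0,"y":0,"z":0,"yaw":-1},{"x":0,"y":0,"z":0,"yaw":-1},{"x":0,"y":0,"z":0,"yaw":-1}]'|f
python3 -m inch '[{"x":0,"y":0,"z":0,"yaw":-1},{"x":0,"y":0,"z":0,"yaw":-1},{"x":0,"y":0,"z":0,"yaw":-1},{"x":0,"y":0,"z":0,"yaw":-1},{"x":0,"y":0,"z":0,"yaw":-1}]'|f
python3 -m inch '[{"x":0,"y":0,"z":0,"yaw":-1},{"x":0,"y":0,"z":0,"yaw":-1},{"x":0,"y":0,"z":0,"yaw":-1},{"x":0,"y":0,"z":0,"yaw":-0.9},{"x":0,"y":0,"z":0,"yaw":0}]'|f
```

```text
time_s: 33.47 tcp_pos: [0.483, 0.192, 0.2093] eef_rot: [-174.7, -0.4, -60.1] gripper_width: 0.0239 
time_s: 33.88 tcp_pos: [0.4823, 0.193, 0.21] eef_rot: [-175.2, -2.2, -39.9] gripper_width: 0.0239 
time_s: 34.3 tcp_pos: [0.4815, 0.194, 0.2107] eef_rot: [-176.4, -3.7, -19.6] gripper_width: 0.0234 
time_s: 34.72 tcp_pos: [0.4807, 0.195, 0.2114] eef_rot: [-177.5, -4.5, -3.7] gripper_width: 0.0241
```

```bash
f(){ grep -E "time|tcp|eef|grip" | tr '\n' ' '; echo; }
python3 -m inch '[{"x":-0.2,"y":0.6,"z":0,"yaw":-0.5},{"x":-0.2,"y":0.6,"z":0,"yaw":0},{"x":-0.2,"y":0.6,"z":0,"yaw":0},{"x":-0.2,"y":0.6,"z":0,"yaw":0},{"x":-0.2,"y":0.6,"z":0,"yaw":0}]'|f
python3 -m inch '[{"x":-0.2,"y":0.6,"z":0,"yaw":0},{"x":0,"y":0.6,"z":0,"yaw":0},{"x":0,"y":0.3,"z":0,"yaw":0},{"x":0,"y":0,"z":0,"yaw":0},{"x":0,"y":0,"z":0,"yaw":0}]'|f
```

```text
time_s: 35.13 tcp_pos: [0.4517, 0.1193, 0.206] eef_rot: [-177.7, -4.5, -2.3] gripper_width: 0.0238 
time_s: 35.55 tcp_pos: [0.4416, 0.0734, 0.2045] eef_rot: [-177.6, -4.6, -2.8] gripper_width: 0.0243
```

```bash
f(){ grep -E "time|tcp|eef|grip" | tr '\n' ' '; echo; }
python3 -m inch '[{"x":0,"y":0,"z":0.6,"yaw":-0.25},{"x":0,"y":0,"z":0.7,"yaw":0},{"x":0,"y":0,"z":0.7,"yaw":0},{"x":0,"y":0,"z":0.7,"yaw":0},{"x":0,"y":0,"z":0.3,"yaw":0}]'|f
python3 -m inch '[{"x":0,"y":0,"z":0,"yaw":0}]'|f
python3 - <<'E'
from m import *
p,d=r.capture("side");np.savez("side12.npz",p=p,d=d);P=pts("side",d)
im=cv2.resize(p[170:250,280:360][:,:,::-1],None,fx=5,fy=5,interpolation=cv2.INTER_CUBIC)
q,dt=r.capture("top");np.savez("top12.npz",p=q,d=dt)
im2=cv2.resize(q[215:265,275:355][:,:,::-1],None,fx=5,fy=5,interpolation=cv2.INTER_CUBIC)
o=np.zeros((400,800,3),np.uint8);o[:,:400]=im;o[:250,400:]=im2;cv2.imwrite("pics/s12.png",o)
m=(P[...,0]>.40)&(P[...,0]<.5)&(P[...,1]>.03)&(P[...,1]<.125)&(P[...,2]>.05)&(P[...,2]<.13)
for z in np.arange(.052,.13,.008):
    k=m&(abs(P[...,2]-z)<.004)
    if k.sum():print(round(z,3),k.sum(),P[k].min(0)[:2],np.median(P[k],0)[:2],P[k].max(0)[:2])
a=np.load("side0.npz");P0=pts("side",a["d"])
m=(P0[...,0]>.40)&(P0[...,0]<.5)&(P0[...,1]>.03)&(P0[...,1]<.125)&(P0[...,2]>.02)&(P0[...,2]<.13)
for z in np.arange(.024,.11,.008):
    k=m&(abs(P0[...,2]-z)<.004)
    if k.sum():print("start",round(z,3),k.sum(),P0[k].min(0)[:2],np.median(P0[k],0)[:2],P0[k].max(0)[:2])
E
```

```text
time_s: 35.97 tcp_pos: [0.4514, 0.0784, 0.1309] eef_rot: [-177.4, -5.1, -1.9] gripper_width: 0.0239 
time_s: 36.05 tcp_pos: [0.4508, 0.0783, 0.1295] eef_rot: [-177.5, -5.0, -1.9] gripper_width: 0.0238 
0.052 41 [0.4438 0.0329] [0.4581 0.1174] [0.4855 0.1241]
0.06 164 [0.4431 0.0315] [0.4641 0.0818] [0.485  0.1221]
0.076 5 [0.4267 0.0661] [0.4275 0.0961] [0.4349 0.1001]
0.084 10 [0.4239 0.064 ] [0.4284 0.0959] [0.435 0.1  ]
0.092 13 [0.4228 0.0605] [0.425 0.096] [0.4323 0.1011]
0.1 13 [0.4219 0.0662] [0.4258 0.0977] [0.4318 0.1019]
0.108 11 [0.4209 0.0715] [0.4233 0.0949] [0.4293 0.1003]
0.116 15 [0.4195 0.0636] [0.4238 0.0971] [0.4305 0.099 ]
0.124 61 [0.4194 0.0587] [0.4306 0.0841] [0.4647 0.1017]
start 0.024 42 [0.4302 0.0688] [0.4576 0.1185] [0.4844 0.1242]
start 0.032 42 [0.4297 0.0704] [0.4541 0.119 ] [0.4837 0.1242]
start 0.04 46 [0.4286 0.074 ] [0.451  0.1172] [0.4848 0.1244]
start 0.048 51 [0.4297 0.0311] [0.4494 0.1174] [0.4839 0.1249]
start 0.056 102 [0.429  0.0304] [0.4584 0.1057] [0.4842 0.1236]
start 0.064 105 [0.429  0.0361] [0.4497 0.0884] [0.4784 0.1242]
start 0.072 15 [0.4567 0.069 ] [0.4607 0.0885] [0.472  0.0941]
start 0.08 13 [0.457  0.0724] [0.4616 0.0911] [0.4719 0.0962]
start 0.088 15 [0.4559 0.0759] [0.4612 0.0903] [0.4718 0.0958]
start 0.096 18 [0.457  0.0738] [0.4636 0.089 ] [0.4702 0.0935]
start 0.104 11 [0.458  0.0716] [0.462  0.0818] [0.4687 0.0924]
```

View pics/s12.png

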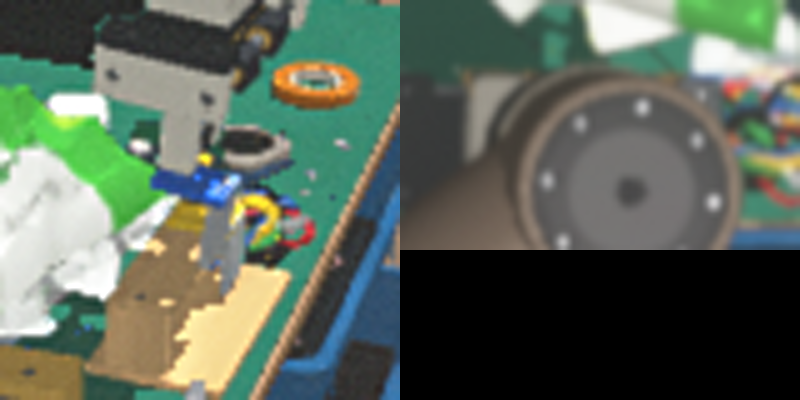

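```bash
f(){ grep -E "time|tcp|eef|force" | tr '\n' ' '; echo; }
python3 -m inch '[{"x":-0.1,"y":0,"z":0.2,"yaw":0},{"x":-0.04,"y":0,"z":0.4,"yaw":0},{"x":-0.04,"y":0,"z":0.4,"yaw":0},{"x":-0.04,"y":0,"z":0.4,"yaw":0},{"x":0,"y":0,"z":0,"yaw":0}]'|f
python3 - <<'E'
from m import *
p,d=r.capture("side");P=pts("side",d)
m=(P[...,0]>.40)&(P[...,0]<.44)&(P[...,1]>.03)&(P[...,1]<.125)&(P[...,2]>.02)&(P[...,2]<.13)
for z in np.arange(.03,.11,.008):
    k=m&(abs(P[...,2]-z)<.004)
    if k.sum():print(round(z,3),k.sum(),P[k].min(0)[:2],np.median(P[k],0)[:2],P[k].max(0)[:2])
E
```

```text
time_s: 36.57 tcp_pos: [0.4521, 0.0828, 0.099] eef_rot: [-177.1, -5.6, -1.9] contact_force: [-0.8, 0.2, -0.8] 
0.046 7 [0.4286 0.0636] [0.4324 0.0998] [0.4356 0.1024]
0.054 10 [0.425  0.0671] [0.4278 0.0984] [0.4352 0.1027]
0.062 14 [0.4244 0.0724] [0.4265 0.0996] [0.4363 0.1046]
0.07 9 [0.4235 0.0741] [0.4269 0.0989] [0.4337 0.1052]
0.078 14 [0.4224 0.0678] [0.4262 0.099 ] [0.4339 0.1054]
0.086 12 [0.4205 0.0696] [0.423  0.0999] [0.4311 0.1027]
0.094 47 [0.4207 0.0611] [0.4293 0.0894] [0.4399 0.11  ]
0.102 1 [0.438  0.0885] [0.438  0.0885] [0.438  0.0885]
```

```bash
f(){ grep -E "time|tcp|eef|force" | tr '\n' ' '; echo; }
python3 -m inch '[{"x":-0.1,"y":0.05,"z":0.3,"yaw":0},{"x":-0.05,"y":0.02,"z":0.3,"yaw":0},{"x":-0.04,"y":0,"z":0.3,"yaw":0},{"x":0,"y":0,"z":0,"yaw":0}]'|f
python3 - <<'E'
from m import *
p,d=r.capture("side");P=pts("side",d)
m=(P[...,0]>.40)&(P[...,0]<.44)&(P[...,1]>.03)&(P[...,1]<.125)&(P[...,2]>.0)&(P[...,2]<.13)
for z in np.arange(.014,.09,.008):
    k=m&(abs(P[...,2]-z)<.004)
    if k.sum():print(round(z,3),k.sum(),P[k].min(0)[:2],np.median(P[k],0)[:2],P[k].max(0)[:2])
E
```

```text
time_s: 36.95 tcp_pos: [0.4514, 0.0835, 0.0778] eef_rot: [-176.9, -5.9, -1.8] contact_force: [-0.3, -0.5, -0.7] 
0.014 14 [0.4097 0.0316] [0.4223 0.0892] [0.4341 0.1242]
0.022 2 [0.4275 0.0788] [0.4284 0.0872] [0.4293 0.0956]
0.03 8 [0.4257 0.0747] [0.4287 0.1026] [0.434  0.1062]
0.038 11 [0.425  0.0662] [0.4276 0.1009] [0.4353 0.1064]
0.046 13 [0.4236 0.0729] [0.4253 0.1   ] [0.4323 0.1055]
0.054 12 [0.4218 0.0703] [0.425  0.1028] [0.4319 0.1055]
0.062 11 [0.4213 0.0733] [0.4231 0.1011] [0.4322 0.1058]
0.07 35 [0.419  0.0589] [0.4274 0.0865] [0.4391 0.1069]
0.078 20 [0.4205 0.0685] [0.431  0.0942] [0.4396 0.1068]
```

```bash
f(){ grep -E "time|tcp|eef|force" | tr '\n' ' '; echo; }
python3 -m inch '[{"x":-0.03,"y":0.05,"z":0.2,"yaw":0},{"x":-0.01,"y":0.02,"z":0.12,"yaw":0},{"x":0,"y":0,"z":0,"yaw":0}]'|f
python3 -m inch '[{"x":0,"y":0,"z":0.1,"yaw":0},{"x":0,"y":0,"z":0.06,"yaw":0}]'|f
```

```text
time_s: 37.25 tcp_pos: [0.4519, 0.0824, 0.0698] eef_rot: [-176.9, -5.9, -1.8] contact_force: [-0.0, 0.7, -1.1] 
time_s: 37.42 tcp_pos: [0.453, 0.0828, 0.0661] eef_rot: [-176.9, -6.0, -1.8] contact_force: [-3.8, -2.8, 13.0]
```

```bash
f(){ grep -E "time|tcp|eef|force" | tr '\n' ' '; echo; }
python3 -m inch '[{"x":0.08,"y":0,"z":0.08,"yaw":0},{"x":0.12,"y":0,"z":0.06,"yaw":0}]'|f
python3 -m inch '[{"x":0.12,"y":0,"z":0.05,"yaw":0}]'|f
python3 - <<'E'
from m import *
p,d=r.capture("side");P=pts("side",d)
m=(P[...,0]>.40)&(P[...,0]<.44)&(P[...,1]>.03)&(P[...,1]<.125)&(P[...,2]>.0)&(P[...,2]<.13)
for z in np.arange(.014,.09,.008):
    k=m&(abs(P[...,2]-z)<.004)
    if k.sum():print(round(z,3),k.sum(),P[k].min(0)[:2],np.median(P[k],0)[:2],P[k].max(0)[:2])
E
```

```text
time_s: 37.58 tcp_pos: [0.4585, 0.0824, 0.0645] eef_rot: [-177.0, -6.0, -1.7] contact_force: [-13.4, 2.3, 20.4] 
time_s: 37.67 tcp_pos: [0.4617, 0.0825, 0.0645] eef_rot: [-176.9, -6.0, -1.7] contact_force: [-10.7, 4.0, 20.5] 
0.014 19 [0.4093 0.0507] [0.4249 0.1009] [0.4397 0.1226]
0.022 15 [0.4235 0.0652] [0.4266 0.0979] [0.4351 0.105 ]
0.03 12 [0.4244 0.0641] [0.4255 0.0944] [0.4343 0.1053]
0.038 15 [0.4241 0.0694] [0.4264 0.1019] [0.4347 0.1078]
0.046 16 [0.4237 0.0709] [0.4253 0.0987] [0.4344 0.1061]
0.054 14 [0.4241 0.0705] [0.4256 0.1006] [0.4353 0.1051]
0.062 37 [0.424 0.065] [0.4307 0.0859] [0.4398 0.1064]
0.07 8 [0.4275 0.0704] [0.4309 0.095 ] [0.4332 0.1086]
```

```bash
f(){ grep -E "time|tcp|eef|force|grip" | tr '\n' ' '; echo; }
python3 -m inch '[{"x":0,"y":0,"z":-0.05,"yaw":0},{"x":0,"y":0,"z":0,"yaw":0},{"x":0,"y":0,"z":0,"yaw":0},{"x":0,"y":0,"z":0,"yaw":0},{"x":0,"y":0,"z":0,"yaw":0}]' 0.1|f
python3 -m inch '[{"x":0.05,"y":0,"z":-0.5,"yaw":0},{"x":0.1,"y":0.05,"z":-1,"yaw":0},{"x":0.1,"y":0.05,"z":-1,"yaw":0},{"x":0,"y":0,"z":-1,"yaw":0},{"x":0,"y":0,"z":-1,"yaw":0}]'|f
python3 -m inch '[{"x":0,"y":-1,"z":0,"yaw":0},{"x":0,"y":-1,"z":0,"yaw":0},{"x":0,"y":-1,"z":0,"yaw":0},{"x":0,"y":-1,"z":0,"yaw":0},{"x":0,"y":0,"z":0,"yaw":0}]'|f
cat > fin.py <<'E'
from m import *
p,d=r.capture("side");P=pts("side",d);q,dt=r.capture("top");T=pts("top",dt)
for n,y0,y1 in(("blue",.03,.125),("yellow",-.05,.03)):
  for lab,Q in(("now",P),("start",pts("side",np.load("side0.npz")["d"]))):
    m=(Q[...,0]>.40)&(Q[...,0]<.5)&(Q[...,1]>y0)&(Q[...,1]<y1)
    for z in(.03,.064,.08,.1):
        k=m&(abs(Q[...,2]-z)<.004)
        if k.sum():print(n,lab,z,k.sum(),Q[k].min(0)[:2],np.median(Q[k],0)[:2])
for lab,T in(("now",T),("start",pts("top",np.load("top0.npz")["d"]))):
    h=(T[...,2]>.085)&(T[...,2]<.125);
    for a,b in((288,313),(313,337)):
        g=h.copy();g[:,:a]=0;g[:,b:]=0;g[:227]=0;g[248:]=0;v,u=np.nonzero(g)
        if len(u):print(lab,"handle",ray("top",u.mean(),v.mean(),.101)[:2],len(u))
E
python3 fin.py; python3 -c "from chk import *;red()"
```

```text
time_s: 38.13 tcp_pos: [0.4634, 0.0832, 0.0666] eef_rot: [-176.9, -6.2, -1.7] contact_force: [-0.5, 0.3, -0.3] gripper_width: 0.0474 
time_s: 38.55 tcp_pos: [0.4533, 0.0723, 0.1763] eef_rot: [-177.3, -5.5, -1.7] contact_force: [0.3, 0.4, 0.5] gripper_width: 0.0483 
time_s: 38.97 tcp_pos: [0.4586, 0.1763, 0.1893] eef_rot: [-176.9, -6.1, -2.0] contact_force: [0.6, 0.4, -0.3] gripper_width: 0.0481 
blue now 0.03 46 [0.4255 0.0725] [0.4527 0.1188]
blue now 0.064 104 [0.426  0.0393] [0.447  0.0932]
blue now 0.08 14 [0.4524 0.0779] [0.4576 0.0934]
blue now 0.1 20 [0.4523 0.0772] [0.4584 0.0872]
blue start 0.03 41 [0.4297 0.0704] [0.4541 0.1187]
blue start 0.064 105 [0.429  0.0361] [0.4497 0.0884]
blue start 0.08 13 [0.457  0.0724] [0.4616 0.0911]
blue start 0.1 21 [0.457  0.0716] [0.4622 0.0838]
yellow now 0.03 8 [ 0.4321 -0.0143] [ 0.4329 -0.0003]
yellow now 0.064 68 [ 0.4313 -0.0196] [0.4477 0.0095]
yellow now 0.08 9 [ 0.4556 -0.0035] [0.462  0.0103]
yellow now 0.1 18 [ 0.4557 -0.0068] [0.4611 0.007 ]
yellow start 0.03 9 [ 0.4329 -0.017 ] [0.4335 0.009 ]
yellow start 0.064 68 [ 0.4322 -0.0311] [0.449  0.0081]
yellow start 0.08 13 [ 0.455  -0.0028] [0.4606 0.0121]
yellow start 0.1 17 [ 0.4564 -0.0038] [0.462  0.0078]
now handle [ 0.4608 -0.0005] 39
start handle [0.4632 0.0779] 34
start handle [ 0.461  -0.0006] 40
red side 265.94 265.84 50 [0.4848 0.4077 0.106 ]
plate top [0.4858 0.399  0.108 ] 51 (was .3972)
```

```bash
python3 -c "
from plant import r
s=r.get_state();print(s['time_s'],s['qd'],s['contact_force']);print(r.close_job())"
```

```text
39.1667 [-0.62848252 -0.23205469 -0.11867564  0.00178445 -0.00622951  0.00658029] [-0.75637099 -0.14287934 -0.03475533]
the job is handed in; nothing more can be done
None
```

I set the air gap for the dark steel target, which stood opposite the sensor, and handed the job in at 39 s. No verdict is reported, so the outcome rests on my own checks.

**What I did**
- I slid the sensor back about 23 mm and hung the blue gauge home over the target. Depth images showed its flange level and its blade vertical.
- I pushed the sensor up until the blade bore on the disc. Push readings were 6–9 N, less about 2.5 N slide friction, held for more than 0.4 s.
- I lifted the gauge out and hung it back on the rack.

**Last checks**
- **Sensor:** the thumb plate looked unmoved since the pinch, within about 0.3 px in the side view. The top view read it about 1 mm further back than just after the pinch (0.3990 against 0.3981 m). That is close to the gap tolerance, but the top camera only resolves about 3 mm per pixel. I could not measure the gap itself to 1 mm.
- **Blue gauge:** upright on the bar, about 4 mm further out than at the start.
- **Yellow gauge:** unmoved.
- **Robot:** clear of everything. I moved nothing near the bystanders but did not measure them again.

**What went wrong or disagreed**
- The fingertips appeared about 10 mm above the reported TCP instead of 11 mm ahead of it. My first push therefore passed over the thumb plate and had to be repeated.
- I gripped the gauge once before noticing this, and let it go again.
- The tool drifted to about 6° of tilt, so I levelled the gauge by pressing it lightly onto the block and the bar.

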